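# Rock the angle gauge on the uneven stud to its red tab, in lamp light

## Robot

A 6-joint arm with a two-finger parallel gripper is mounted at the origin on the work surface. World frame = base frame: x ahead of the robot, y to its left, z up, the work surface at z = 0. Lengths are in m, angles in degrees, forces in N, time in s.
With the tool pointing down it reaches from about 0.4 to 0.825 m from the base axis. Payload 7 kg.
Tool frame: the origin (TCP) lies at the very end of the fingers, on their centre line; the grasp point (between the pads) lies 19 mm behind it (ctrl.tcp_to_grasp is the distance from the TCP to the grasp point, in m); z points along the fingers, y is the direction in which the jaws open and shut (so a half turn about z gives the same grasp; the last joint's range is limited). The gripper opens to 88 mm and grips with 3 to 60 N. Pads are 19 mm wide; open, the fingers measure 130 mm over their backs; the gripper's body (78 mm by 193 mm) begins 47 mm behind the grasp point.
Start: joints at [-51.56, 20.546, 0.682, 0, -70.136, -16.507], TCP at [0.252, -0.626, 0.227] pointing down, gripper open.
Joint ranges: [-176.03, 176.03], [-82.01, 121.73], [-58.28, 71.71], [-173.87, 95.51], [-174.79, -0.11], [-173.66, 173.66]. Speed limits (degrees/s): [136.94, 136.94, 172.46, 180, 180, 180].

## Interface

Orientations are given as [roll, pitch, yaw] about the fixed x, y, z axes, in that order (R = Rz(yaw) Ry(pitch) Rx(roll)).
In Python, from plant import ctrl gives the robot as it stands.
- The arm moves only by the tool jog_arm, never from a script. Its argument "commands" is a list of rows, each an object of numbers: "x", "y", "z": the shift along the tool's x, y, z in cm; "roll": the turn about the tool's z in rad. In form: [{"x": .., "y": .., "z": .., "roll": ..}, ...]. A call has 1 to 12 rows; each row shifts and turns the commanded pose from where the row before left it, along the tool's axes as they then stand; what a row does not reach is not made up. A row lasts 1/10 s, in which the tool goes at most 50 mm and 8.59 degrees, less where a joint would pass 70% of its speed; a pose out of reach is approached as far as the arm can. A call is refused whole if a number of a shift passes 5 or a number of a turn 0.15, either way. A call with a gripper value outside its range is refused whole. "gripper" is the finger opening in cm, from 0 to 8.76, set as the call begins (left out, the last holds). The fingers move at their own pace and stop on an object; the grip force is fixed at half the most. Time passes only in rows, so rows that do not move let the fingers close. It gives the time, the measured TCP pose, the force and the opening at its end, in the units of the state.
- ctrl.get_obs(): the state, without advancing time (a new reading comes with each control period).
- ctrl.snapshot(name): name is "scene" or "top" or "wrist"; returns a dict with "image" (480x640x3 uint8, red, green, blue), "mtx" (3x3 intrinsics, pixels), "position" and "orientation" of the camera in the world; the wrist camera has in their place "hand_eye" (4x4, takes a point from camera to tool coordinates, whose origin is the TCP and whose axes are the flange's). Camera axes: x right, y up, looking along -z (the intrinsics and any distortion apply to the point x, -y, -z); pixel columns grow to the right and rows downward; lengths in m; the calibration is good to about 2 mm. The wrist camera is an equidistant fisheye: a pixel r from the principal point sees the ray r / f radians off the axis. A picture is of the moment at which its call begins: read the wrist's pose just before it. There is no depth.
- ctrl.close_job(): hands the job in, once; it reports no verdict.
Trained networks look in the newest picture that a camera, given by its name, has taken for a name from the list of things; names that differ only in an ending like _2 or _b are one class to them, and where a whole thing is asked for, a point or a joint stands for the part that bears it (a point fixed in the world has none). Each returns a list of dicts, best first, with "confidence" (0 to 1); they miss things now and then, are a little off and sometimes report something else, mostly with a low value. They report only what shows in the picture. A call takes as long as a camera call.
- ctrl.search_frame(camera, query): "position" ([column, row] as shares, 0 to 1, of the picture: columns of its width, rows of its height, amid what is visible of it).
- ctrl.regions_of(camera, query): "mask" (480x640 bool, what is visible of it) and "position" ([column, row] as shares, 0 to 1, of the picture: columns of its width, rows of its height, amid what is visible of it).
The state is a dict: "clock": time; "joint_pos": joint angles; "qvel": joint speeds; "tau": joint torques, N m; "tool_pos": TCP position; "orientation": TCP orientation; "force": force on the tool from outside, world axes, zero at the start; "moment": the same for the moment, N m; "opening": finger opening in m.
Only numpy, scipy, OpenCV 4.12 (cv2) and the standard library are available. Lean on these libraries where they do the work, as an engineer would, in place of code of your own. Each camera call takes 0.05 s, during which the arm holds its last target.

## Task

First swing the stiff lamp arm round until the lamp shines straight at the brass-ribbed stud on the wooden block, and leave it aimed there. Then take the blue angle gauge by its black tab, stand the middle of its foot on the stud's high middle rib with light pressure, and rock it sideways until the swinging black pointer comes to rest on the red tab of the dial. Finish while still holding the gauge so, pressed lightly on the stud and with the pointer still on the red tab; do not let go, and leave the pens, basin, mug and screwdriver where they are.

Things in the scene. Friction and masses are not known exactly. Their poses are not given: they have to be found in the camera images.
- gauge: loose angle gauge, 0.3 to 0.5 kg, upright on the table; origin under the centre of its foot, z up, x out of the dial face (roughly away from the robot), y across the dial. Steel foot 40 (x) x 120 (y) x 14 mm; blue dial disc, radius 60, 14 mm thick, centre 78 mm up, white face on +x; black grip tab 14 (x) x 40 (y) mm, 138 to 185 mm up
- gauge_tab (a point): grip point in the black tab of the gauge, 168 mm above the underside of its foot, on its centre line: close the fingers here along the gauge's x (14 mm thick)
- pointer (a joint): angle of the gauge's free-swinging black gravity pointer about the gauge's x axis, rad, pivot at the dial's centre; 0 = pointing straight to the foot, positive = tip towards the gauge's +y. It always hangs plumb after swinging for about a second, so tipping the gauge by angle t about its own x axis makes it read -t
- pointer_tip (a point): tip of the black pointer, 48 mm below the pivot when the gauge is upright, on the dial's face
- mark (a joint): angle at which the small red tab is set on the dial, same sense and zero as pointer; set before the start at 0.15 to 0.32 rad (towards the gauge's +y), stiff, does not move by itself
- mark_tip (a point): point of the red tab (8 mm wide, 14 mm long, reaching out over the rim) on the dial, 48 mm from the dial's centre; the pointer tip lies on it when both angles are equal
- block: fixed wooden offcut 90 x 90 x 45 mm high carrying the stud; origin centre of its underside, z up. Its x axis is the direction of the stud's ribs
- stud_top (a point): crest of the stud's high middle rib, 79 mm above the table, 34 above the offcut. Stud head 32 (x) x 40 (y) mm with three brass ribs along the block's x, crest radius 5, 34 long: the middle one highest, one 13 mm to -y is 4.5 mm lower, one 14 mm to +y is 6 mm lower. On a rubber bush: the stud yields straight down 1 mm per 2 N, up to 8 mm
- lamp: fixed lamp stand: round white foot 110 mm across, 20 mm high, steel post 22 mm thick, 150 mm high; origin centre of its underside, on the vertical axis about which the lamp arm swings
- lamp_arm (a joint): angle of the lamp arm about the vertical post axis, rad, counter-clockwise from above; 0 = arm points along the stand's -x; range -0.8 to 2.5; stiff (about 3.5 N at the peg), stays where it is left
- lamp_peg (a point): upright black round peg on the lamp head, 14 mm thick, its top 237 mm above the table and free for 45 mm above the white shade; this point is on its axis 221 mm above the table and 110 mm from the post axis
- lamp_lens (a point): centre of the yellow lens at the front of the lamp head (white cone, 72 mm across), 152 mm from the post axis and 155 mm above the table; axes of the arm: the light shines along -x, straight away from the post; z up
- black_pens: bystander: bundle of black pens lying, 150 x 60 x 22 mm, origin under its centre
- silver_pens: bystander: bundle of silver pens lying, 150 x 60 x 22 mm, origin under its centre
- basin: bystander: blue plastic bowl, 160 mm across, 90 mm high, origin under its centre
- mug: bystander: white mug, 80 mm across, 90 mm high, origin under its centre
- screwdriver: bystander: screwdriver lying flat, about 200 mm long

How it is judged:
By the outcome, as a careful person would: the job done as asked, in the order asked, and still so for the second after the job is handed in, while the arm keeps its last pose, push and grip.
It also fails if it takes over 54 s, if anything falls off the work surface, if the arm or the gripper's body presses on something with over 40 N, if the wrist force passes 120 N, or if a joint passes its speed limit or range.

## Working session

There is one attempt and no reset: what is moved stays moved. The work goes in short steps, Python scripts to look and compute and a tool call to move; the robot and the scene stay as the last step left them, time stands still between calls to the robot, and variables do not carry over. Pictures are saved under pics/ and viewed, and the job is handed in when it is done.

Besides the shell and the picture viewer there is one more tool, called after "Emit:" as name([rows], argument=value, ...), one row to a line, values as JSON. jog_arm: Moves the arm, as the interface text tells. Its arguments: {"type":"object","properties":{"commands":{"type":"array"},"gripper":{"type":"number"}},"required":["commands"]}

```bash
mkdir -p pics; ls; python3 - <<'E'
from plant import ctrl
import cv2
o=ctrl.get_obs(); print(o)
for c in ["scene","top","wrist"]:
    s=ctrl.snapshot(c); cv2.imwrite(f"pics/{c}0.png",s["image"][:,:,::-1])
    print(c,{k:v for k,v in s.items() if k!="image"})
print(ctrl.tcp_to_grasp)
E
```

```text
pics
{'clock': 0.0, 'joint_pos': array([-5.15601625e+01,  2.05920987e+01,  6.34105714e-01, -2.20528721e-02,
       -7.01356062e+01, -1.65074798e+01]), 'qvel': array([-0.04842001, -0.01617649,  0.05856302,  0.0429477 ,  0.02247105,
        0.0236667 ]), 'tau': array([-4.03969289e-04, -5.82724893e+01,  2.93044960e+01,  6.99740231e+00,
        6.80366720e-03, -1.69117775e-04]), 'tool_pos': array([ 0.25192942, -0.62569471,  0.22561164]), 'orientation': array([ 1.79904368e+02, -6.72163142e-03, -1.58075147e+02]), 'force': array([-0.268724  ,  0.63764385, -0.16917587]), 'moment': array([-0.04890656, -0.01960706,  0.03585528]), 'opening': 0.0873877305825112}
scene {'mtx': array([[490.60876048,   0.        , 318.52965705],
       [  0.        , 490.60876048, 241.27186623],
       [  0.        ,   0.        ,   1.        ]]), 'position': array([ 1.23787781, -0.46740808,  0.96674302]), 'orientation': array([45.86036128,  0.59613363, 58.04228791])}
top {'mtx': array([[446.30823977,   0.        , 329.99178532],
       [  0.        , 446.30823977, 243.66051872],
       [  0.        ,   0.        ,   1.        ]]), 'position': array([ 0.36299037, -0.02899528,  1.0267452 ]), 'orientation': array([ 11.09473906,   0.38995022, -90.4287702 ])}
wrist {'mtx': array([[371.64829954,   0.        , 318.14070997],
       [  0.        , 371.64829954, 237.29550029],
       [  0.        ,   0.        ,   1.        ]]), 'hand_eye': array([[ 2.50190836e-05,  9.56689938e-01,  2.91108850e-01,
         7.82247970e-02],
       [ 9.99999209e-01, -3.89959012e-04,  1.19560363e-03,
        -9.48284394e-05],
       [ 1.25734249e-03,  2.91108590e-01, -9.56689191e-01,
        -1.56860214e-01],
       [ 0.00000000e+00,  0.00000000e+00,  0.00000000e+00,
         1.00000000e+00]])}
0.0188
```

View pics/scene0.png

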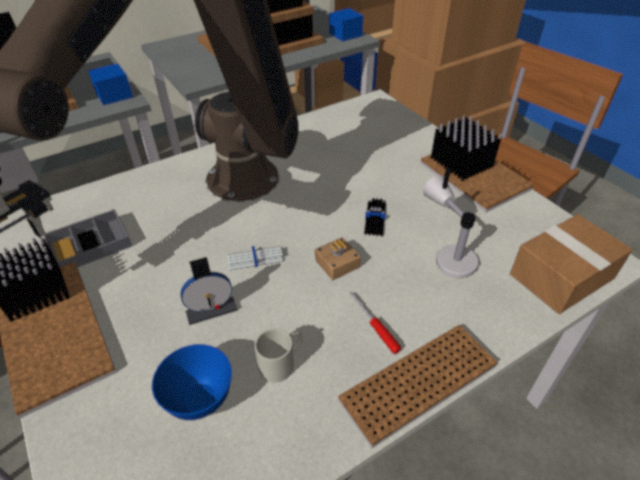

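View pics/top0.png

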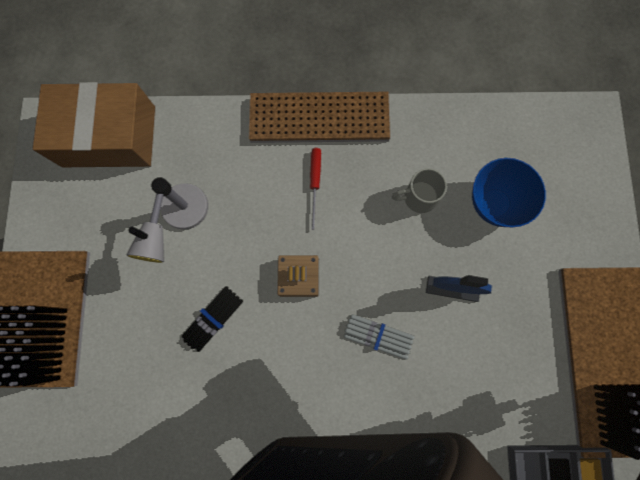

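View pics/wrist0.png

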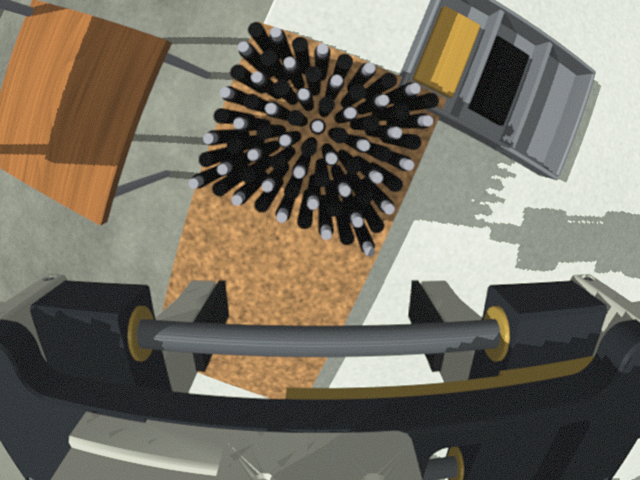

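The scene view shows the lamp (458,260), the block with stud (338,257), the gauge with its face to the camera (208,292) and the red tab near (215,305). The top view shows the lamp foot (187,207), stud (298,274) and gauge (458,288). Next I locate them.

```bash
cat > h.py <<'E'
import numpy as np, cv2
from scipy.spatial.transform import Rotation as R
from scipy.optimize import least_squares
from plant import ctrl
def cam(s):
    return s["mtx"],np.array(s["position"]),R.from_euler('xyz',s["orientation"],degrees=True).as_matrix()
def ray(c,u,v):
    K,p,Rm=c; d=Rm@np.array([(u-K[0,2])/K[0,0],-(v-K[1,2])/K[1,1],-1]); return p,d/np.linalg.norm(d)
def onz(c,u,v,z):
    p,d=ray(c,u,v); return p+d*(z-p[2])/d[2]
def proj(c,P):
    K,p,Rm=c; q=(np.atleast_2d(P)-p)@Rm; return np.c_[K[0,0]*q[:,0]/-q[:,2]+K[0,2],K[1,1]*-q[:,1]/-q[:,2]+K[1,2]]
def tri(rs):
    A=np.zeros((3,3));b=np.zeros(3)
    for p,d in rs:
        M=np.eye(3)-np.outer(d,d);A+=M;b+=M@p
    return np.linalg.solve(A,b)
def wproj(he,Tp,To,K,P):
    Rt=R.from_euler('xyz',To,degrees=True).as_matrix()
    pt=(np.atleast_2d(P)-Tp)@Rt
    pc=(pt-he[:3,3])@he[:3,:3]
    x,y,z=pc[:,0],-pc[:,1],-pc[:,2]; r=np.hypot(x,y); th=np.arctan2(r,z)
    return np.c_[K[0,0]*th*x/r+K[0,2],K[1,1]*th*y/r+K[1,2]]
E
python3 - <<'E'
from h import *
C={}
for c in ["scene","top"]:
    s=ctrl.snapshot(c);C[c]=cam(s)
    im=cv2.resize(s["image"][:,:,::-1],None,fx=1,fy=1)
    for q in ["gauge","gauge_tab","pointer_tip","mark_tip","block","stud_top","lamp","lamp_peg","lamp_lens"]:
        r=ctrl.search_frame(c,q)
        print(c,q,[(np.round(np.array(x["position"])*[640,480],1).tolist(),round(x["confidence"],2)) for x in r[:3]])
    if c=="scene":
        cv2.imwrite("pics/s_g.png",cv2.resize(s["image"][250:330,160:260,::-1],None,fx=7,fy=7,interpolation=cv2.INTER_CUBIC))
        cv2.imwrite("pics/s_b.png",cv2.resize(s["image"][225:285,300:380,::-1],None,fx=8,fy=8,interpolation=cv2.INTER_CUBIC))
        cv2.imwrite("pics/s_l.png",cv2.resize(s["image"][165:285,400:500,::-1],None,fx=5,fy=5,interpolation=cv2.INTER_CUBIC))
    else:
        cv2.imwrite("pics/t_g.png",cv2.resize(s["image"][260:320,410:510,::-1],None,fx=7,fy=7,interpolation=cv2.INTER_CUBIC))
        cv2.imwrite("pics/t_b.png",cv2.resize(s["image"][245:305,260:340,::-1],None,fx=8,fy=8,interpolation=cv2.INTER_CUBIC))
        cv2.imwrite("pics/t_l.png",cv2.resize(s["image"][165:285,115:215,::-1],None,fx=5,fy=5,interpolation=cv2.INTER_CUBIC))
E
```

```text
scene gauge [([205.3, 291.6], 0.56), ([446.4, 196.1], 0.29)]
scene gauge_tab [([208.1, 293.4], 0.67), ([208.1, 297.6], 0.67), ([382.6, 330.1], 0.22)]
scene pointer_tip [([209.9, 297.8], 0.45)]
scene mark_tip [([444.2, 192.4], 0.54)]
scene block [([336.0, 258.9], 0.89)]
scene stud_top [([336.8, 247.0], 0.48)]
scene lamp [([453.0, 243.5], 0.6), ([205.9, 291.4], 0.16)]
scene lamp_peg [([255.1, 258.3], 0.71), ([448.1, 193.6], 0.66)]
scene lamp_lens [([445.2, 196.1], 0.72), ([257.0, 258.7], 0.32)]
top gauge [([455.2, 286.4], 0.64)]
top gauge_tab [([463.5, 287.2], 0.63)]
top pointer_tip []
top mark_tip []
top block [([294.2, 275.8], 0.59)]
top stud_top [([295.4, 270.0], 0.61)]
top lamp [([165.0, 214.3], 0.86)]
top lamp_peg [([148.9, 234.6], 0.88), ([459.5, 288.0], 0.31)]
top lamp_lens [([152.0, 234.8], 0.75), ([376.2, 333.8], 0.42)]
```

View pics/s_g.png

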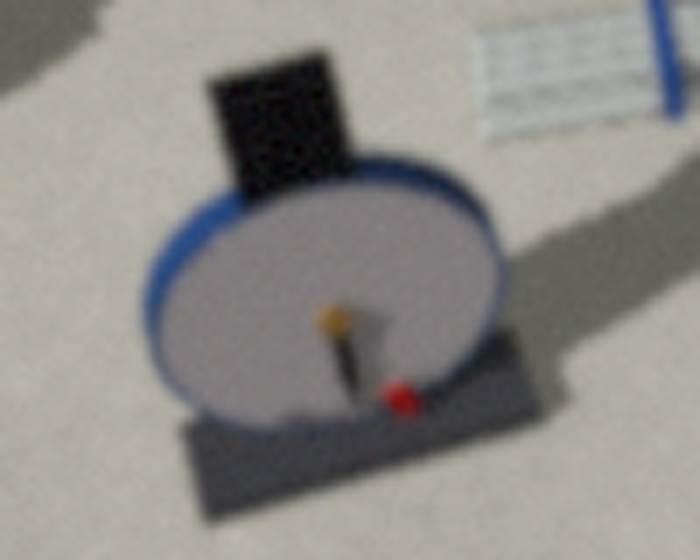

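View pics/s_b.png

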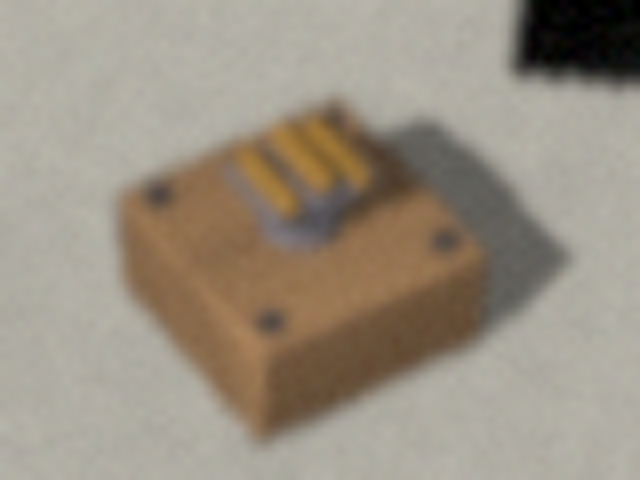

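View pics/s_l.png

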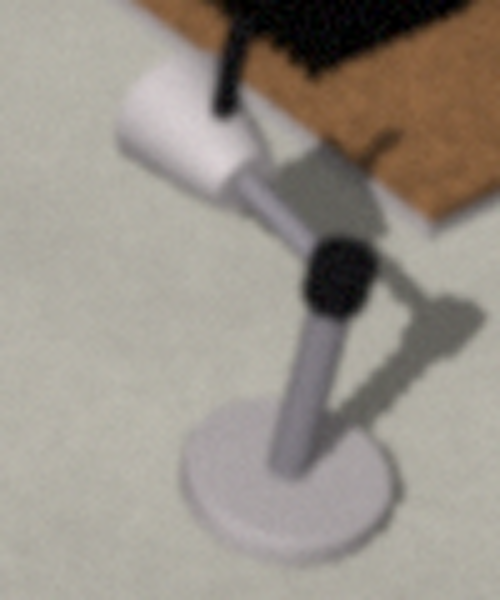

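View pics/t_g.png

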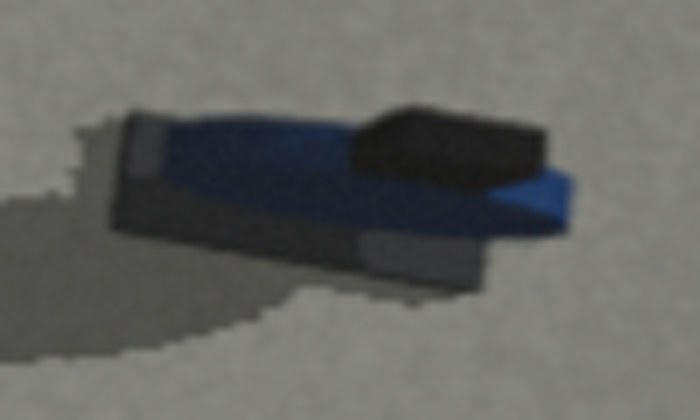

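View pics/t_b.png

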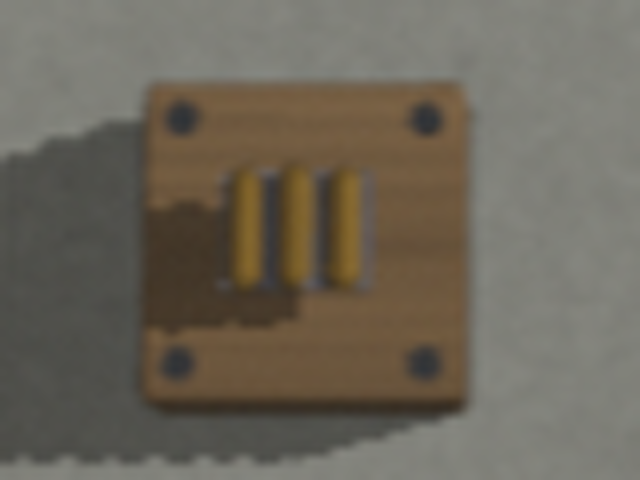

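View pics/t_l.png

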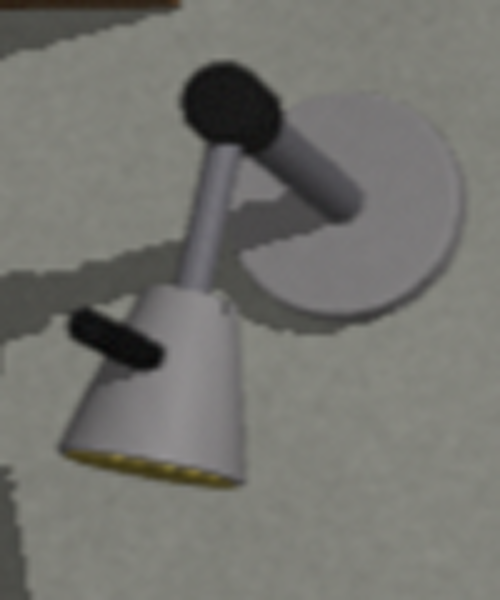

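```bash
cat > fit.py <<'E'
from h import *
C={c:cam(ctrl.snapshot(c)) for c in ["scene","top"]}
def px(l,off,s): return [((x+.5)/s-.5+off[0],(y+.5)/s-.5+off[1]) for x,y in l]
def fit(obs,x0,dz=True):
    def f(p):
        Rz=R.from_euler('z',p[2]).as_matrix()
        return np.concatenate([(proj(C[c],np.array(P)@Rz.T+[p[0],p[1],0])-uv).ravel() for c,P,uv in obs])
    r=least_squares(f,x0,loss='soft_l1'); return r.x,f(r.x).reshape(-1,2)
h=.045;z=.045
tb=px([(148,85),(468,85),(468,402),(145,402)],(260,245),8)   # +x+y, +x-y, -x-y, -x+y
sb=px([(120,195),(335,100),(490,262),(262,352)],(300,225),8) # -x... order below
obs=[("top",[(h,h,z),(h,-h,z),(-h,-h,z),(-h,h,z)],tb),("scene",[(h,-h,z),(-h,-h,z),(-h,h,z),(h,h,z)],None)]
# scene: left corner, top, right, bottom -> guess via projection
b0,_=fit(obs[:1],[.4,.04,0]); print("block top only",b0)
print(proj(C["scene"],[[b0[0]+i*h,b0[1]+j*h,z] for i,j in [(1,1),(1,-1),(-1,-1),(-1,1)]]),sb)
P=proj(C["scene"],[[b0[0]+i*h,b0[1]+j*h,z] for i,j in [(1,1),(1,-1),(-1,-1),(-1,1)]])
sb2=[sb[int(np.argmin([np.hypot(*(np.array(s)-p)) for s in sb]))] for p in P]
obs[1]=("scene",obs[0][1],sb2)
b,r=fit(obs,b0); print("block",b,"\n",r.round(1))
for sgn in (1,-1):
    a=b[2]+(0 if sgn>0 else np.pi); Rz=R.from_euler('z',a).as_matrix()
    for c,off in (("top",(260,245)),("scene",(300,225))):
        for y,zz in ((0,.079),(-.013,.0745),(.014,.073)):
            print(sgn,c,y,((proj(C[c],[Rz@[x,y,zz]+[b[0],b[1],0] for x in(-.017,.017)])-off+.5)*8-.5).round(0).tolist())
g_t=px([(130,112),(112,232),(482,292)],(410,260),7)
g_s=px([(210,522),(545,418),(185,432),(515,335),(335,320)],(160,250),7)
obs=[("top",[(.02,.06,.014),(-.02,.06,.014),(-.02,-.06,.014)],g_t),
("scene",[(.02,-.06,0),(.02,.06,0),(-.02,-.06,.014),(-.02,.06,.014),(.009,0,.078)],g_s)]
g,r=fit(obs,[.4,-.3,0]); print("gauge",g,"\n",r.round(1))
gt=np.r_[g[:2],.168]; print("tab proj",proj(C["scene"],gt),proj(C["top"],gt))
# lamp: foot circle rim top view, foot top z=.02 ; peg, post top
lt=px([(352,92),(463,195),(345,316),(242,255)],(115,165),5)
def f(p): 
    return [np.hypot(*(onz(C["top"],*q,.02)[:2]-p[:2]))-.055 for q in lt[:3]]
l=least_squares(f,[.5,.3]).x; print("lamp",l, onz(C["top"],*px([(345,210)],(115,165),5)[0],.02))
ls=px([(287,470)],(400,165),5)[0]; print("lamp scene post base",onz(C["scene"],*ls,.02))
pt=px([(82,325),(148,357)],(115,165),5); ps=px([(240,18),(225,112)],(400,165),5)
for u,v in zip(pt,ps): print("peg tri",tri([ray(C["top"],*u),ray(C["scene"],*v)]))
print(onz(C["top"],*pt[0],.237))
lens=px([(153,470)],(115,165),5)[0]; print("lens top",onz(C["top"],*lens,.155))
E
python3 fit.py
```

```text
block top only [ 0.48595168  0.04763879 -0.0029039 ]
[[360.77116733 255.23907852]
 [331.95476025 268.85185546]
 [313.49132536 247.84148543]
 [341.58498777 235.31669278]] [(314.5625, 248.9375), (341.4375, 237.0625), (360.8125, 257.3125), (332.3125, 268.5625)]
block [ 0.48679533  0.04752116 -0.00228389] 
 [[-0.  -0.7]
 [ 0.3 -0.9]
 [ 0.3 -0.1]
 [-0.3  0.1]
 [ 0.1 -1.8]
 [-0.3  0.5]
 [-0.9 -0.9]
 [ 0.3 -1.5]]
1 top 0 [[297.0, 287.0], [298.0, 160.0]]
1 top -0.013 [[347.0, 288.0], [348.0, 162.0]]
1 top 0.014 [[247.0, 289.0], [248.0, 164.0]]
1 scene 0 [[273.0, 113.0], [331.0, 175.0]]
1 scene -0.013 [[240.0, 138.0], [297.0, 200.0]]
1 scene 0.014 [[309.0, 110.0], [367.0, 171.0]]
-1 top 0 [[298.0, 160.0], [297.0, 287.0]]
-1 top -0.013 [[251.0, 163.0], [250.0, 289.0]]
-1 top 0.014 [[352.0, 163.0], [351.0, 289.0]]
-1 scene 0 [[331.0, 175.0], [273.0, 113.0]]
-1 scene -0.013 [[364.0, 169.0], [306.0, 108.0]]
-1 scene 0.014 [[294.0, 204.0], [237.0, 142.0]]
gauge [ 0.45685341 -0.30202041 -0.17095074] 
 [[-0.1 -0.5]
 [ 0.3 -0.3]
 [ 0.5 -0.2]
 [ 0.1  1. ]
 [ 0.5  0.6]
 [-0.7 -2. ]
 [-0.2 -2.7]
 [ 0.3 -1.6]]
tab proj [[200.08226185 264.88671492]] [[474.45859666 280.42124295]]
lamp [0.65534905 0.31846455] [0.65193768 0.31859079 0.02      ]
lamp scene post base [0.65962787 0.31635516 0.02      ]
peg tri [0.54699634 0.33687906 0.23726099]
peg tri [0.5481803  0.33829618 0.17771013]
[0.54716877 0.33720947 0.237     ]
lens top [0.50702122 0.34235053 0.155     ]
```

Emit:
jog_arm([
  {"z": -2.5, "roll": 0.143},
  {"z": -2.5, "roll": 0.143},
  {"z": -2.5, "roll": 0.143},
  {"z": -2.5, "roll": 0.143},
  {"x": -0.5, "y": 4},
  {"x": -0.5, "y": 4.5},
  {"x": -0.5, "y": 4.5},
  {"x": -0.5, "y": 4.5},
  {"x": -0.5, "y": 4.5},
  {"x": -0.5, "y": 4.5},
  {"x": -0.5, "y": 4.5},
  {"x": -0.5, "y": 4.5},
])

```text
validation failed for argument at $.co...
```

Emit:
jog_arm([
  {"x": -0.4, "y": 4.5},
  {"x": -0.4, "y": 4.5},
  {"x": -0.4, "y": 4.5},
  {"x": -0.5, "y": 4.5},
  {"x": -0.5, "y": 4.5},
  {"x": -0.5, "y": 4.5},
  {"x": -0.5, "y": 4.5},
  {"x": -0.5, "y": 4.5},
  {"x": -0.5, "y": 4.5},
  {"x": -0.5, "y": 4.5},
  {"x": -0.5, "y": 4.5},
  {"x": 0},
], gripper=5)

```text
validation failed for argument at $.co...
```

Emit:
jog_arm([
  {"x": 0, "y": 0, "z": -2.5, "roll": 0.143},
  {"x": 0, "y": 0, "z": -2.5, "roll": 0.143},
  {"x": 0, "y": 0, "z": -2.5, "roll": 0.143},
  {"x": 0, "y": 0, "z": -2.5, "roll": 0.143},
  {"x": -0.5, "y": 4, "z": 0, "roll": 0},
  {"x": -0.5, "y": 4.5, "z": 0, "roll": 0},
  {"x": -0.5, "y": 4.5, "z": 0, "roll": 0},
  {"x": -0.5, "y": 4.5, "z": 0, "roll": 0},
  {"x": -0.5, "y": 4.5, "z": 0, "roll": 0},
  {"x": -0.5, "y": 4.5, "z": 0, "roll": 0},
  {"x": -0.5, "y": 4.5, "z": 0, "roll": 0},
  {"x": -0.5, "y": 4.5, "z": 0, "roll": 0},
])

```text
clock: 2.45
tool_pos: [0.3582, -0.2834, 0.3269]
orientation: [-180.0, 0.1, 169.1]
force: [0.4, 0.4, 1.5]
opening: 0.0878
```

Emit:
jog_arm([
  {"x": -0.5, "y": 4.5, "z": 0, "roll": 0},
  {"x": -0.5, "y": 4.5, "z": 0, "roll": 0},
  {"x": -0.5, "y": 4.5, "z": 0, "roll": 0},
  {"x": -0.5, "y": 4.5, "z": 0, "roll": 0},
  {"x": -0.5, "y": 4.5, "z": 0, "roll": 0},
  {"x": -0.5, "y": 4.5, "z": 0, "roll": 0},
  {"x": -0.5, "y": 4.5, "z": 0, "roll": 0},
  {"x": -0.5, "y": 4.5, "z": 0, "roll": 0},
  {"x": -0.5, "y": 4.5, "z": 0, "roll": 0},
  {"x": -0.5, "y": 4.5, "z": 0, "roll": 0},
  {"x": -0.5, "y": 4.5, "z": 0, "roll": 0},
  {"x": -0.5, "y": 4.5, "z": 0, "roll": 0},
], gripper=5)

```text
clock: 3.65
tool_pos: [0.5188, 0.236, 0.3268]
orientation: [180.0, 0.0, 169.2]
force: [0.9, -0.2, 1.4]
opening: 0.0502
```

Emit:
jog_arm([
  {"x": -0.4, "y": 4, "z": 0, "roll": 0},
  {"x": -0.4, "y": 4, "z": 0, "roll": 0},
  {"x": 0, "y": 2, "z": 0, "roll": 0},
  {"x": 0, "y": 0, "z": 0, "roll": 0},
  {"x": 0, "y": 0, "z": 0, "roll": 0},
])

```text
clock: 4.15
tool_pos: [0.5451, 0.331, 0.326]
orientation: [-179.9, -0.0, 169.2]
force: [-0.5, -0.0, 0.1]
opening: 0.0499
```

```bash
python3 - <<'E'
from h import *
o=ctrl.get_obs(); s=ctrl.snapshot("wrist"); cv2.imwrite("pics/w1.png",s["image"][:,:,::-1])
print(o["tool_pos"],o["orientation"],o["joint_pos"])
for q in ["lamp_peg","lamp_lens","lamp"]: print(q,[(np.round(np.array(x["position"])*[640,480],1).tolist(),round(x["confidence"],2)) for x in ctrl.search_frame("wrist",q)[:3]])
for P in ([.547,.337,.237],[.547,.337,.192],[.655,.3175,.15]): print(wproj(s["hand_eye"],o["tool_pos"],o["orientation"],s["mtx"],P))
E
```

```text
[0.54512705 0.33096695 0.32601926] [-1.79948077e+02 -3.03187164e-02  1.69198933e+02] [ 4.87664382e+01  1.45795295e+01  5.02283692e+00  1.60589905e-04
 -8.05034336e+01 -1.49567518e+02]
lamp_peg [([327.3, 213.7], 0.88)]
lamp_lens [([329.9, 212.3], 0.78)]
lamp [([324.0, 246.0], 0.56)]
[[327.25757429 242.85642825]]
[[326.03908198 225.90698317]]
[[325.53520352 319.07015234]]
```

View pics/w1.png

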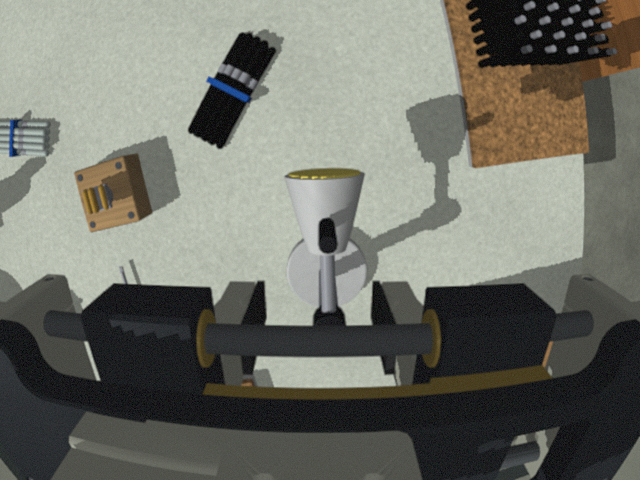

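Peg is at (327,235) in the wrist picture, where the fit put it (col 327.3). I'll centre on it, descend and close loosely around it.

Emit:
jog_arm([
  {"x": 0, "y": 0.62, "z": 0, "roll": 0},
  {"x": 0, "y": 0, "z": 3, "roll": 0},
  {"x": 0, "y": 0, "z": 3, "roll": 0},
  {"x": 0, "y": 0, "z": 3, "roll": 0},
  {"x": 0, "y": 0, "z": 2, "roll": 0},
  {"x": 0, "y": 0, "z": 1, "roll": 0},
])

```text
clock: 4.95
tool_pos: [0.5459, 0.3362, 0.2047]
orientation: [-179.9, -0.1, 169.1]
force: [-0.1, 0.0, 0.4]
opening: 0.0503
```

Emit:
jog_arm([
  {"x": 0, "y": 0, "z": 0, "roll": 0},
  {"x": 0, "y": 0, "z": 0, "roll": 0},
  {"x": 0, "y": 0, "z": 0, "roll": 0},
  {"x": 0, "y": 0, "z": 0, "roll": 0},
  {"x": 0, "y": 0, "z": 0, "roll": 0},
], gripper=1.6)

```text
clock: 5.45
tool_pos: [0.5467, 0.3371, 0.2074]
orientation: [179.9, 0.0, 169.2]
force: [0.5, 0.3, 0.2]
opening: 0.0179
```

Emit:
jog_arm([
  {"x": -0.055, "y": -1.1, "z": 0, "roll": -0.1},
  {"x": -0.055, "y": -1.1, "z": 0, "roll": -0.1},
  {"x": -0.055, "y": -1.1, "z": 0, "roll": -0.1},
  {"x": -0.055, "y": -1.1, "z": 0, "roll": -0.1},
  {"x": -0.055, "y": -1.1, "z": 0, "roll": -0.1},
  {"x": -0.055, "y": -1.1, "z": 0, "roll": -0.1},
])

```text
clock: 6.05
tool_pos: [0.5546, 0.2735, 0.2074]
orientation: [179.9, 0.2, -156.2]
force: [0.5, 6.6, -0.2]
opening: 0.0158
```

Emit:
jog_arm([
  {"x": -0.055, "y": -1.1, "z": 0, "roll": -0.1},
  {"x": -0.055, "y": -1.1, "z": 0, "roll": -0.1},
  {"x": -0.055, "y": -1.1, "z": 0, "roll": -0.1},
  {"x": -0.055, "y": -1.1, "z": 0, "roll": -0.1},
  {"x": -0.055, "y": -1.1, "z": 0, "roll": -0.1},
  {"x": -0.055, "y": -1.1, "z": 0, "roll": -0.1},
  {"x": 0, "y": 0, "z": 0, "roll": 0},
])

```text
clock: 6.75
tool_pos: [0.5969, 0.2227, 0.2069]
orientation: [-180.0, 0.0, -122.0]
force: [0.4, -0.2, -1.0]
opening: 0.0163
```

```bash
python3 - <<'E'
from h import *
o=ctrl.get_obs(); print(o["tool_pos"],o["orientation"],o["opening"],o["force"])
s=ctrl.snapshot("wrist"); cv2.imwrite("pics/w2.png",s["image"][:,:,::-1])
for P in ([.4868,.0475,.079],[.655,.3175,.02]): print(wproj(s["hand_eye"],o["tool_pos"],o["orientation"],s["mtx"],P))
s=ctrl.snapshot("top"); cv2.imwrite("pics/t2.png",cv2.resize(s["image"][150:300,100:330,::-1],None,fx=3.4,fy=3.4,interpolation=cv2.INTER_CUBIC))
s=ctrl.snapshot("scene"); cv2.imwrite("pics/s2.png",s["image"][:,:,::-1])
E
```

```text
[0.59691985 0.2226515  0.20685166] [-1.79981941e+02  3.99343693e-02 -1.22033666e+02] 0.016336266426369452 [ 0.42805037 -0.21316909 -1.01341798]
[[319.7814652  -29.90882661]]
[[320.03293504 315.03409736]]
```

View pics/w2.png

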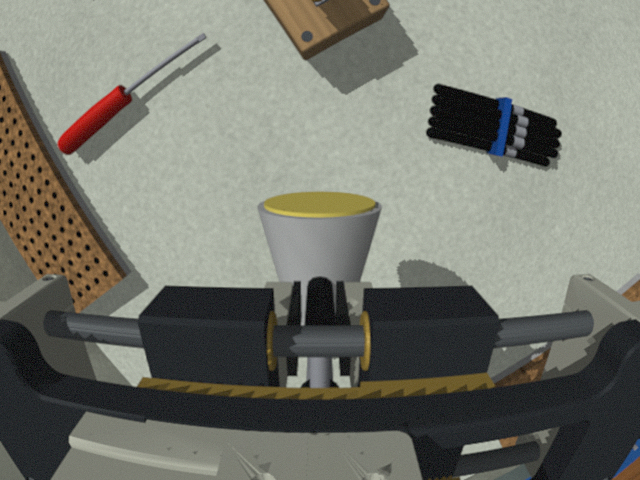

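View pics/t2.png

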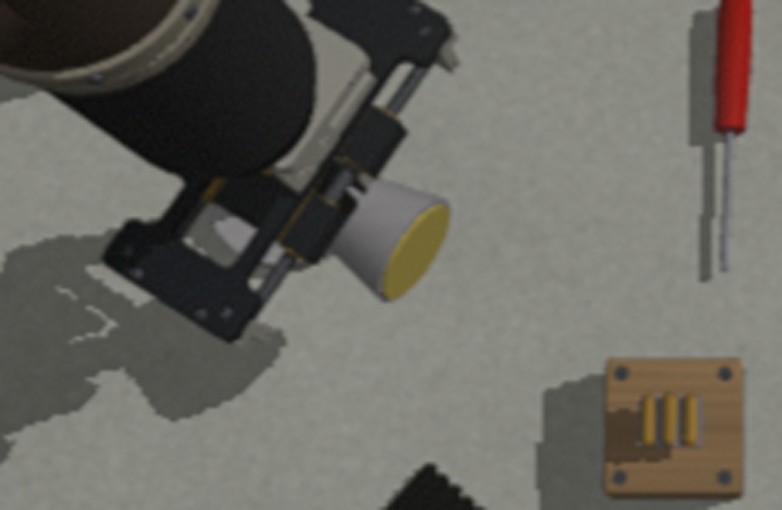

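```bash
python3 - <<'E'
from h import *
C={c:cam(ctrl.snapshot(c)) for c in ["top"]}
p=onz(C["top"],222.6,224.1,.155); L=np.array([.655,.3175]); S=np.array([.4868,.0475])
a=lambda v:np.degrees(np.arctan2(v[1],v[0]))
print(p,a(p[:2]-L),np.hypot(*(p[:2]-L)),a(S-L),a(S-p[:2]))
q=ctrl.get_obs()["tool_pos"]; print(a(q[:2]-L),np.hypot(*(q[:2]-L)))
E
```

```text
[0.57597167 0.19133329 0.155     ] -122.06221523893018 0.14887415980159605 -121.92137746026206 -121.7974821407561
-122.01390135952113 0.11168465358317951
```

Emit:
jog_arm([
  {"x": 0, "y": 0, "z": 0, "roll": 0},
  {"x": 0, "y": 0, "z": 0, "roll": 0},
  {"x": 0, "y": 0, "z": 0, "roll": 0},
  {"x": 0, "y": 0, "z": -2, "roll": 0},
  {"x": 0, "y": 0, "z": -4, "roll": 0},
  {"x": 0, "y": 0, "z": -4, "roll": 0},
  {"x": 0, "y": 0, "z": -2, "roll": -0.128},
  {"x": 0, "y": 0, "z": 0, "roll": -0.13},
  {"x": 0, "y": 0, "z": 0, "roll": -0.13},
  {"x": 4, "y": 0.4, "z": 0, "roll": 0},
  {"x": 4.5, "y": 0.4, "z": 0, "roll": 0},
  {"x": 4.5, "y": 0.4, "z": 0, "roll": 0},
], gripper=5)

```text
clock: 8.15
tool_pos: [0.5614, 0.0958, 0.3263]
orientation: [180.0, -0.0, -99.8]
force: [0.7, -1.3, 0.1]
opening: 0.0501
```

Emit:
jog_arm([
  {"x": 4.5, "y": 0.4, "z": 0, "roll": 0},
  {"x": 4.5, "y": 0.4, "z": 0, "roll": 0},
  {"x": 4.5, "y": 0.4, "z": 0, "roll": 0},
  {"x": 4.5, "y": 0.4, "z": 0, "roll": 0},
  {"x": 4.5, "y": 0.4, "z": 0, "roll": 0},
  {"x": 4.5, "y": 0.4, "z": 0, "roll": 0},
  {"x": 4.5, "y": 0.4, "z": 0, "roll": 0},
  {"x": 4, "y": 0.4, "z": 0, "roll": 0},
  {"x": 3, "y": 0.3, "z": 0, "roll": 0},
  {"x": 0, "y": 0, "z": 0, "roll": 0},
  {"x": 0, "y": 0, "z": 0, "roll": 0},
])

```text
clock: 9.25
tool_pos: [0.4613, -0.2771, 0.3264]
orientation: [180.0, 0.0, -100.0]
force: [0.3, 0.7, 0.3]
opening: 0.0501
```

```bash
python3 - <<'E'
from h import *
o=ctrl.get_obs(); s=ctrl.snapshot("wrist"); cv2.imwrite("pics/w3.png",s["image"][:,:,::-1])
print(o["tool_pos"],o["orientation"],o["joint_pos"])
for q in ["gauge_tab","gauge"]: print(q,[(np.round(np.array(x["position"])*[640,480],1).tolist(),round(x["confidence"],2)) for x in ctrl.search_frame("wrist",q)[:3]])
a=-.171
for P in ([0,0,.185],[.007,.02,.185],[.007,-.02,.185],[-.007,.02,.185],[-.007,-.02,.185],[.02,.06,.014],[.02,-.06,.014],[-.02,.06,.014],[-.02,-.06,.014]): print(P,wproj(s["hand_eye"],o["tool_pos"],o["orientation"],s["mtx"],R.from_euler('z',a).as_matrix()@P+[.4569,-.302,0]).round(1))
s=ctrl.snapshot("top"); cv2.imwrite("pics/t3.png",s["image"][:,:,::-1])
E
```

```text
[ 0.46133658 -0.27707031  0.32644657] [ 1.79990405e+02  8.55390606e-03 -9.99757466e+01] [-1.01147912e+01  4.66259258e+00 -7.02236333e+00 -8.71082209e-03
 -7.83246602e+01  1.40808802e-01]
gauge_tab [([318.0, 170.3], 0.7)]
gauge [([316.2, 171.6], 0.59)]
[0, 0, 0.185] [[319.2 193.6]]
[0.007, 0.02, 0.185] [[310.8 217.5]]
[0.007, -0.02, 0.185] [[310.4 169.3]]
[-0.007, 0.02, 0.185] [[327.7 217.4]]
[-0.007, -0.02, 0.185] [[327.9 169.2]]
[0.02, 0.06, 0.014] [[303.7 216. ]]
[0.02, -0.06, 0.014] [[302.8 122.7]]
[-0.02, 0.06, 0.014] [[334.5 216. ]]
[-0.02, -0.06, 0.014] [[334.9 122.7]]
```

View pics/w3.png

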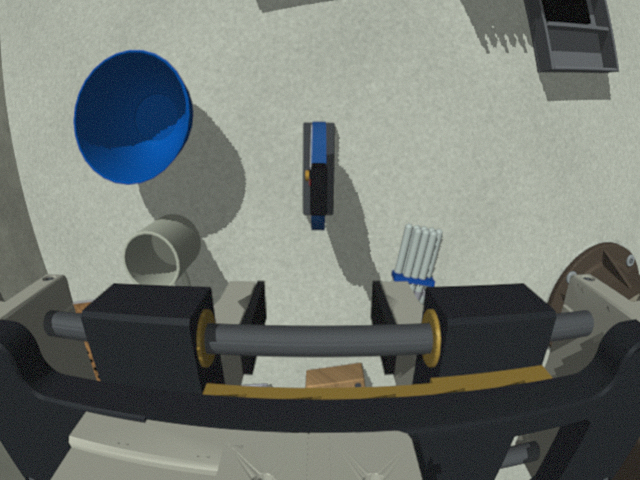

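View pics/t3.png

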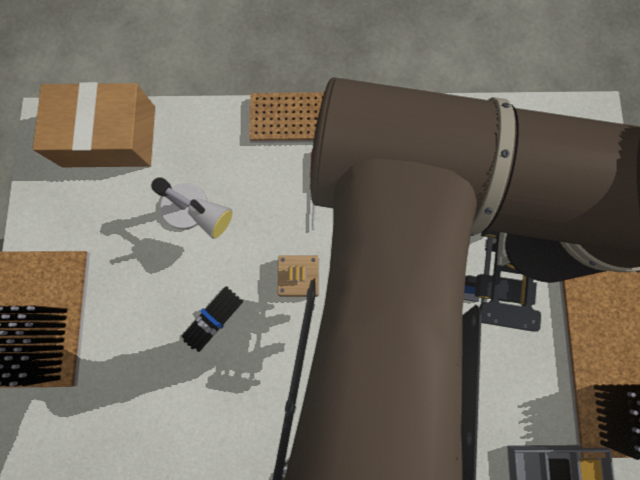

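Emit:
jog_arm([
  {"x": 2.5, "y": 0, "z": 0, "roll": 0},
  {"x": 0, "y": 0, "z": 3, "roll": 0},
  {"x": 0, "y": 0, "z": 4, "roll": 0},
  {"x": 0, "y": 0, "z": 4, "roll": 0},
  {"x": 0, "y": 0, "z": 3, "roll": 0},
  {"x": 0, "y": 0, "z": 2, "roll": 0},
  {"x": 0, "y": 0, "z": 1.5, "roll": 0},
  {"x": 0, "y": 0, "z": 0, "roll": 0},
  {"x": 0, "y": 0, "z": 0, "roll": 0},
])

```text
clock: 10.35
tool_pos: [0.458, -0.3008, 0.1521]
orientation: [-180.0, -0.0, -99.8]
force: [0.0, 0.5, 0.1]
opening: 0.0498
```

```bash
python3 - <<'E'
from h import *
o=ctrl.get_obs(); s=ctrl.snapshot("wrist"); cv2.imwrite("pics/w4.png",s["image"][:,:,::-1])
print(o["tool_pos"],o["orientation"],o["force"])
s=ctrl.snapshot("scene"); cv2.imwrite("pics/s4.png",cv2.resize(s["image"][200:350,130:290,::-1],None,fx=4,fy=4))
E
```

```text
[ 0.45799229 -0.30076581  0.15206545] [-1.79997232e+02 -1.90448731e-02 -9.97791820e+01] [0.00559969 0.45103411 0.11608058]
```

View pics/w4.png

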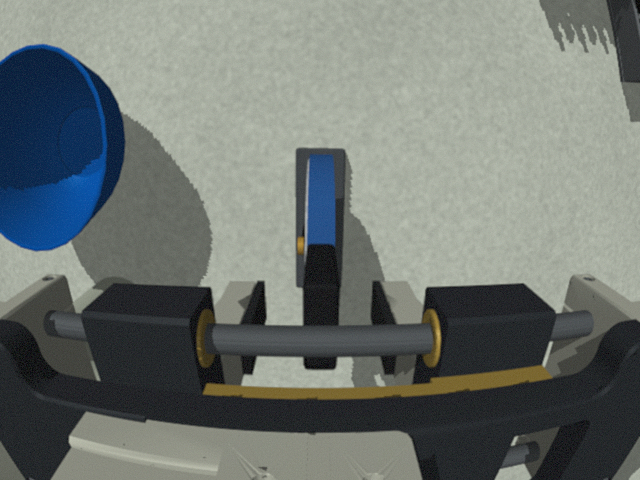

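View pics/s4.png

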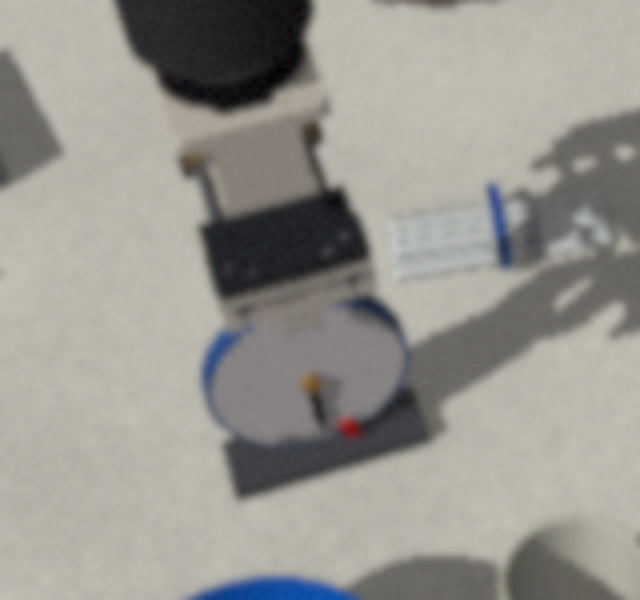

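Emit:
jog_arm([
  {"x": 0, "y": 0, "z": 0.15, "roll": 0},
  {"x": 0, "y": 0, "z": 0, "roll": 0},
  {"x": 0, "y": 0, "z": 0, "roll": 0},
  {"x": 0, "y": 0, "z": 0, "roll": 0},
  {"x": 0, "y": 0, "z": 0, "roll": 0},
  {"x": 0, "y": 0, "z": 0, "roll": 0},
  {"x": 0, "y": 0, "z": 0, "roll": 0},
  {"x": 0, "y": 0, "z": 0, "roll": 0},
], gripper=0)

```text
clock: 11.25
tool_pos: [0.4574, -0.3012, 0.1501]
orientation: [180.0, -0.0, -99.9]
force: [-0.9, 0.1, 1.7]
opening: 0.0137
```

```bash
python3 - <<'E'
from h import *
o=ctrl.get_obs(); print(o["tool_pos"],o["orientation"],o["force"],o["moment"],o["opening"])
E
```

```text
[ 0.45739869 -0.30122861  0.1501208 ] [ 1.79995436e+02 -4.32175093e-03 -9.98527244e+01] [-0.8852201   0.07534443  1.6730402 ] [0.01820884 0.29406042 0.06576691] 0.013703808706763595
```

Emit:
jog_arm([
  {"x": 0, "y": 0, "z": -0.5, "roll": 0},
  {"x": 0, "y": 0, "z": -1, "roll": 0},
  {"x": 0, "y": 0, "z": -1.5, "roll": 0},
  {"x": 0, "y": 0, "z": -2, "roll": 0},
  {"x": 0, "y": 0, "z": -2.5, "roll": 0},
  {"x": 0, "y": 0, "z": -2.5, "roll": 0},
  {"x": 0, "y": 0, "z": -1.5, "roll": 0},
  {"x": 0, "y": 0, "z": -0.5, "roll": 0},
  {"x": 0, "y": 0, "z": 0, "roll": 0},
  {"x": 0, "y": 0, "z": 0, "roll": 0},
])

```text
clock: 12.25
tool_pos: [0.4568, -0.3008, 0.269]
orientation: [179.9, 0.0, -99.9]
force: [-0.4, 0.1, -4.5]
opening: 0.0141
```

```bash
python3 - <<'E'
from h import *
o=ctrl.get_obs(); print(o["tool_pos"],o["orientation"],o["force"],o["moment"],o["opening"])
s=ctrl.snapshot("scene"); cv2.imwrite("pics/s5.png",cv2.resize(s["image"][150:320,100:300,::-1],None,fx=4,fy=3.5))
s=ctrl.snapshot("wrist"); cv2.imwrite("pics/w5.png",s["image"][:,:,::-1])
E
```

```text
[ 0.4568321  -0.30081365  0.26903746] [ 1.79909717e+02  3.96200882e-02 -9.98678044e+01] [-0.36517372  0.05009623 -4.46739028] [ 0.03662455  0.11031651 -0.01127103] 0.014075498771928577
```

View pics/s5.png

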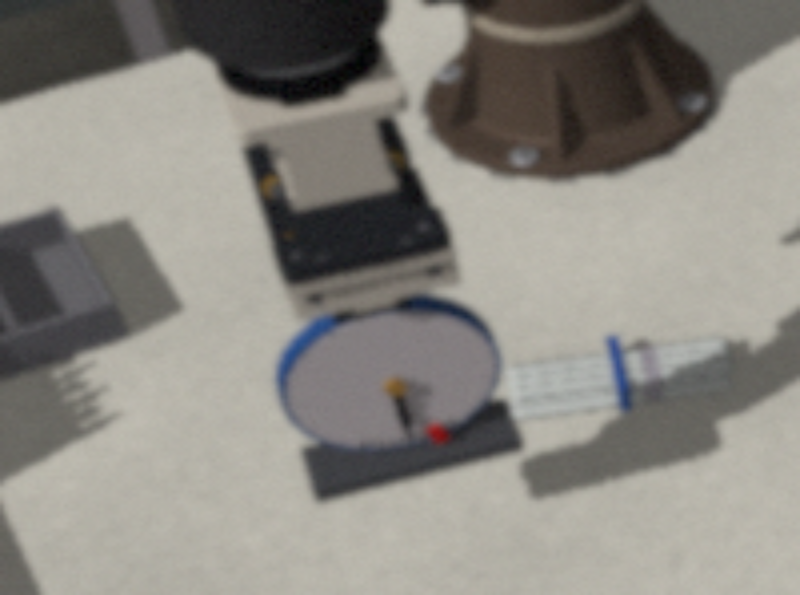

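View pics/w5.png

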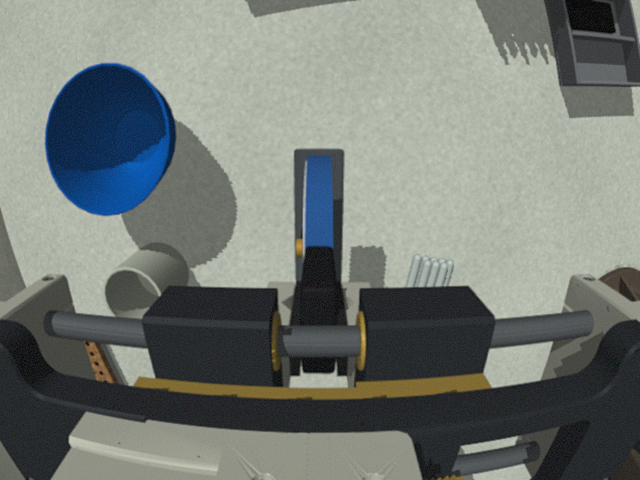

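Emit:
jog_arm([
  {"x": 0, "y": 0, "z": 0, "roll": -0.03},
  {"x": 0, "y": 0, "z": 0, "roll": -0.06},
  {"x": 0, "y": 0, "z": 0, "roll": -0.05},
  {"x": -1, "y": 0, "z": 0, "roll": -0.03},
  {"x": -2, "y": -0.3, "z": 0, "roll": 0},
  {"x": -3, "y": -0.3, "z": 0, "roll": 0},
  {"x": -3.5, "y": -0.3, "z": 0, "roll": 0},
  {"x": -3.5, "y": -0.3, "z": 0, "roll": 0},
  {"x": -3.5, "y": -0.3, "z": 0, "roll": 0},
  {"x": -3.5, "y": -0.3, "z": 0, "roll": 0},
  {"x": -3.5, "y": -0.3, "z": 0, "roll": 0},
  {"x": -3.5, "y": -0.3, "z": 0, "roll": 0},
])

```text
clock: 13.55
tool_pos: [0.4817, -0.0294, 0.2697]
orientation: [180.0, 0.0, -90.1]
force: [0.1, -0.7, -4.2]
opening: 0.0138
```

Emit:
jog_arm([
  {"x": -3, "y": -0.3, "z": 0, "roll": 0},
  {"x": -2.5, "y": -0.3, "z": 0, "roll": 0},
  {"x": -1.5, "y": 0, "z": 0, "roll": 0},
  {"x": -0.8, "y": 0, "z": 0, "roll": 0},
  {"x": 0, "y": 0, "z": 0, "roll": 0},
  {"x": 0, "y": 0, "z": 0, "roll": 0},
  {"x": 0, "y": 0, "z": 0, "roll": 0},
])

```text
clock: 14.25
tool_pos: [0.4883, 0.0459, 0.27]
orientation: [180.0, -0.0, -90.2]
force: [-1.0, 0.0, -5.0]
opening: 0.0137
```

```bash
python3 - <<'E'
from h import *
o=ctrl.get_obs(); print(o["tool_pos"],o["orientation"],o["force"],o["moment"],o["opening"])
s=ctrl.snapshot("scene"); cv2.imwrite("pics/s6.png",cv2.resize(s["image"][160:290,280:420,::-1],None,fx=5,fy=4.5*1.111,interpolation=cv2.INTER_CUBIC))
s=ctrl.snapshot("wrist"); cv2.imwrite("pics/w6.png",s["image"][:,:,::-1])
s=ctrl.snapshot("top"); cv2.imwrite("pics/t6.png",s["image"][:,:,::-1])
E
```

```text
[0.4882696  0.04589731 0.27003023] [ 1.79990374e+02 -1.26690073e-02 -9.01678192e+01] [-0.9932203   0.03476468 -5.00396949] [0.05756181 0.10680634 0.02386636] 0.013690341492148865
```

View pics/s6.png

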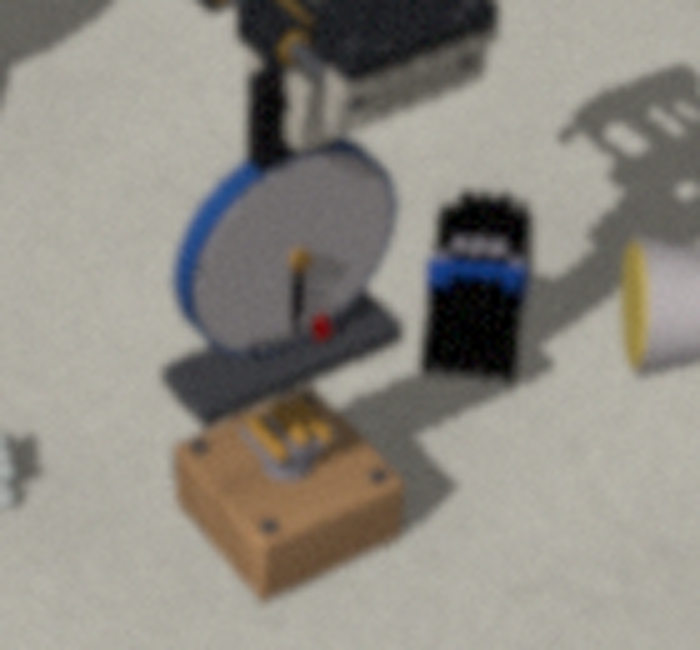

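View pics/w6.png

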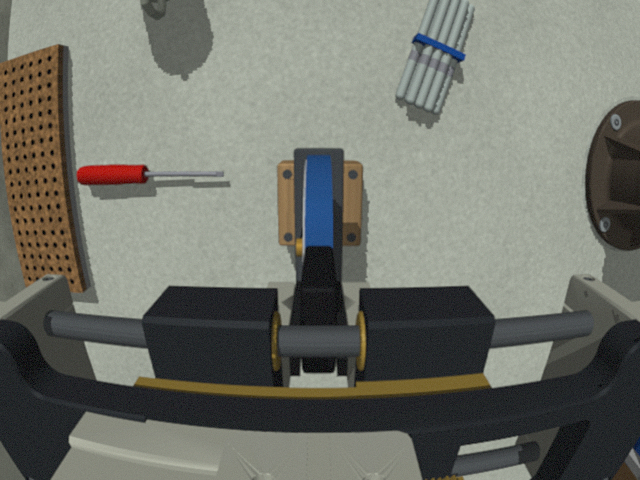

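View pics/t6.png

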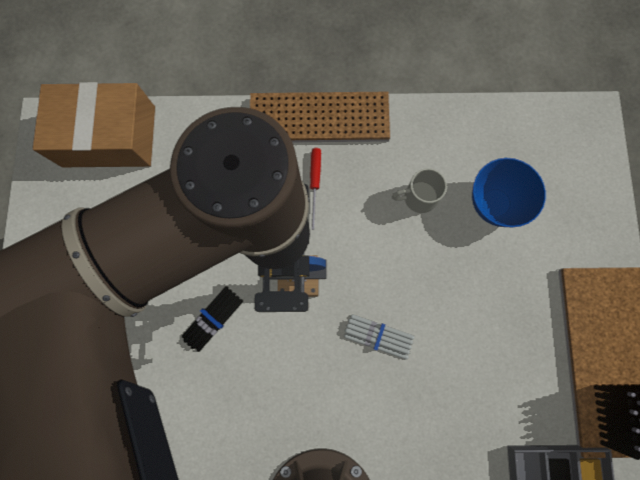

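```bash
python3 - <<'E'
from h import *
o=ctrl.get_obs(); t=o["tool_pos"]; w=ctrl.snapshot("wrist"); C=cam(ctrl.snapshot("scene"))
im=w["image"]; 
cv2.imwrite("pics/w7.png",cv2.resize(im[130:310,260:380,::-1],None,fx=4,fy=3.3,interpolation=cv2.INTER_CUBIC))
off=lambda uv:((uv-[280,160]+.5)*5-.5).round(0).tolist()
G=np.array([t[0],t[1],t[2]-.150])
for n,P in dict(pivot=(.009,0,.078),bl=(.02,-.06,0),blt=(.02,-.06,.014),kl=(-.02,-.06,.014),br=(.02,.06,0),kr=(-.02,.06,.014)).items():
    print(n,off(proj(C,G+P)),wproj(w["hand_eye"],t,o["orientation"],w["mtx"],G+P).round(1))
B=np.array([.4868,.0475,0])
for P in [(.045,.045,.045),(.045,-.045,.045),(-.045,-.045,.045),(-.045,.045,.045)]: print("block",off(proj(C,B+P)),wproj(w["hand_eye"],t,o["orientation"],w["mtx"],B+P).round(1))
print(R.from_euler('xyz',o["orientation"],degrees=True).as_matrix().round(3))
E
```

```text
pivot [[302.0, 251.0]] [[305.5 251.1]]
bl [[210.0, 427.0]] [[294.6 150.8]]
blt [[210.0, 407.0]] [[293.4 151.9]]
kl [[167.0, 360.0]] [[344.5 151.8]]
br [[409.0, 339.0]] [[297.1 285.8]]
kr [[365.0, 274.0]] [[342.3 292.3]]
block [[407.0, 479.0]] [[279.1 245.8]]
block [[262.0, 547.0]] [[276.7 162.6]]
block [[170.0, 442.0]] [[364.1 162.4]]
block [[311.0, 380.0]] [[362.  245.6]]
[[-0.003 -1.    -0.   ]
 [-1.     0.003 -0.   ]
 [ 0.     0.    -1.   ]]
```

View pics/w7.png

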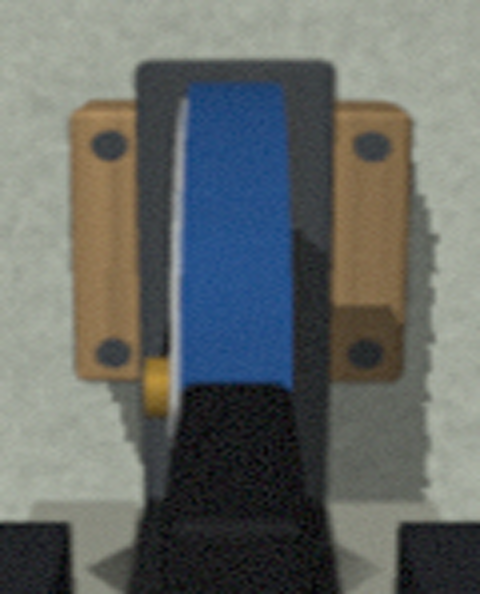

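Emit:
jog_arm([
  {"x": -0.28, "y": 0.12, "z": 0, "roll": 0},
  {"x": 0, "y": 0, "z": 1, "roll": 0},
  {"x": 0, "y": 0, "z": 1.2, "roll": 0},
  {"x": 0, "y": 0, "z": 0.8, "roll": 0},
  {"x": 0, "y": 0, "z": 0.4, "roll": 0},
  {"x": 0, "y": 0, "z": 0.2, "roll": 0},
  {"x": 0, "y": 0, "z": 0.1, "roll": 0},
  {"x": 0, "y": 0, "z": 0, "roll": 0},
  {"x": 0, "y": 0, "z": 0, "roll": 0},
])

```text
clock: 15.4
tool_pos: [0.4875, 0.0496, 0.2334]
orientation: [-180.0, 0.0, -90.1]
force: [0.5, -0.2, -5.2]
opening: 0.0138
```

Emit:
jog_arm([
  {"x": 0, "y": 0, "z": 0.1, "roll": 0},
  {"x": 0, "y": 0, "z": 0.1, "roll": 0},
  {"x": 0, "y": 0, "z": 0, "roll": 0},
  {"x": 0, "y": 0, "z": 0, "roll": 0},
])

```text
clock: 15.8
tool_pos: [0.4872, 0.0495, 0.2311]
orientation: [180.0, -0.0, -90.1]
force: [0.2, -0.8, -4.8]
opening: 0.0142
```

```bash
python3 - <<'E'
from h import *
for i in range(4):
    o=ctrl.get_obs(); print(o["tool_pos"].round(4),o["force"].round(2),o["moment"].round(3)); s=ctrl.snapshot("scene")
cv2.imwrite("pics/s7.png",cv2.resize(s["image"][170:290,280:420,::-1],None,fx=5,fy=5,interpolation=cv2.INTER_CUBIC))
E
```

```text
[0.4872 0.0495 0.2311] [ 0.23 -0.84 -4.8 ] [-0.002  0.092  0.001]
[0.4872 0.0496 0.2311] [ 1.05 -0.12 -5.26] [ 0.05   0.072 -0.01 ]
[0.4873 0.0496 0.2311] [ 0.26  0.82 -4.13] [ 0.039  0.04  -0.006]
[0.4872 0.0496 0.2311] [-0.06 -0.54 -5.75] [0.017 0.124 0.004]
```

View pics/s7.png

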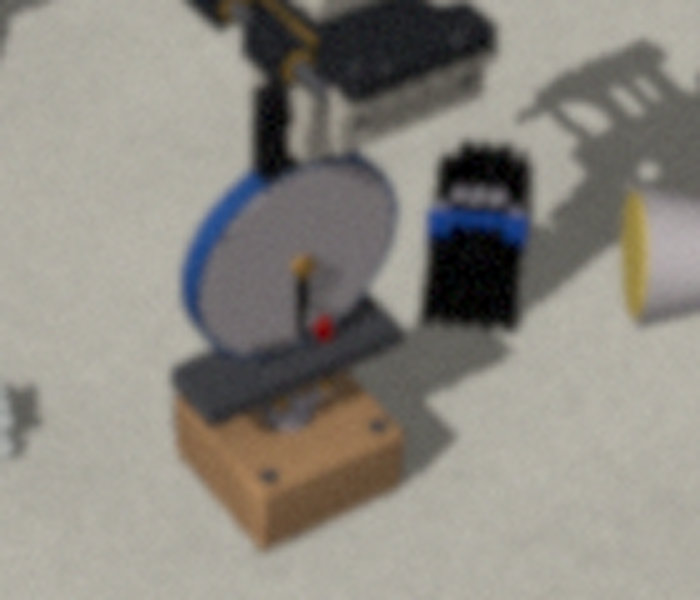

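Emit:
jog_arm([
  {"x": 0.07, "y": 0, "z": 0.1, "roll": 0},
  {"x": 0, "y": 0, "z": 0.1, "roll": 0},
  {"x": 0, "y": 0, "z": 0.1, "roll": 0},
  {"x": 0, "y": 0, "z": 0, "roll": 0},
  {"x": 0, "y": 0, "z": 0, "roll": 0},
])

```text
clock: 16.5
tool_pos: [0.4873, 0.0488, 0.2282]
orientation: [-180.0, -0.0, -90.1]
force: [-0.5, -0.4, -4.3]
opening: 0.0139
```

Emit:
jog_arm([
  {"x": 0, "y": 0, "z": 0.1, "roll": 0},
  {"x": 0, "y": 0, "z": 0, "roll": 0},
  {"x": 0, "y": 0, "z": 0, "roll": 0},
])

```text
clock: 16.8
tool_pos: [0.4873, 0.0488, 0.2272]
orientation: [-180.0, -0.0, -90.1]
force: [-0.2, -0.4, -0.7]
opening: 0.0141
```

Emit:
jog_arm([
  {"x": 0, "y": 0, "z": 0.1, "roll": 0},
  {"x": 0, "y": 0, "z": 0, "roll": 0},
  {"x": 0, "y": 0, "z": 0, "roll": 0},
])

```text
clock: 17.1
tool_pos: [0.4874, 0.0488, 0.2263]
orientation: [-180.0, 0.0, -90.1]
force: [-0.9, -0.2, 1.2]
opening: 0.014
```

```bash
python3 - <<'E'
from h import *
C=cam(ctrl.snapshot("scene"))
Rz=R.from_euler('z',-.171).as_matrix(); G=np.array([.4569,-.302,0])
off=lambda uv:((uv-[160,250]+.5)*7-.5).round(0).tolist()
# correct offset using pivot observed (335,320)
def pt(r,th,x=.009): return G+Rz@[x,r*np.sin(th),.078-r*np.cos(th)]
p0=proj(C,G+Rz@[.012,0,.078])[0]
obs=(np.array([335,320])+.5)/7-.5+[160,250]; d=obs-p0; print("shift",d)
for th in np.arange(-.05,.4,.05): print(round(th,2),off(proj(C,pt(.048,th))+d),off(proj(C,pt(.055,th))+d))
s=ctrl.snapshot("scene")["image"]
cv2.imwrite("pics/s8.png",cv2.resize(s[200:250,310:370,::-1],None,fx=12,fy=12,interpolation=cv2.INTER_CUBIC))
E
```

```text
shift [-0.62179514  0.70382498]
-0.05 [[349.0, 405.0]] [[352.0, 418.0]]
0.0 [[356.0, 403.0]] [[360.0, 416.0]]
0.05 [[363.0, 401.0]] [[367.0, 413.0]]
0.1 [[370.0, 398.0]] [[375.0, 410.0]]
0.15 [[376.0, 396.0]] [[383.0, 407.0]]
0.2 [[383.0, 393.0]] [[390.0, 404.0]]
0.25 [[389.0, 390.0]] [[397.0, 401.0]]
0.3 [[396.0, 387.0]] [[404.0, 397.0]]
0.35 [[402.0, 383.0]] [[411.0, 393.0]]
```

View pics/s8.png

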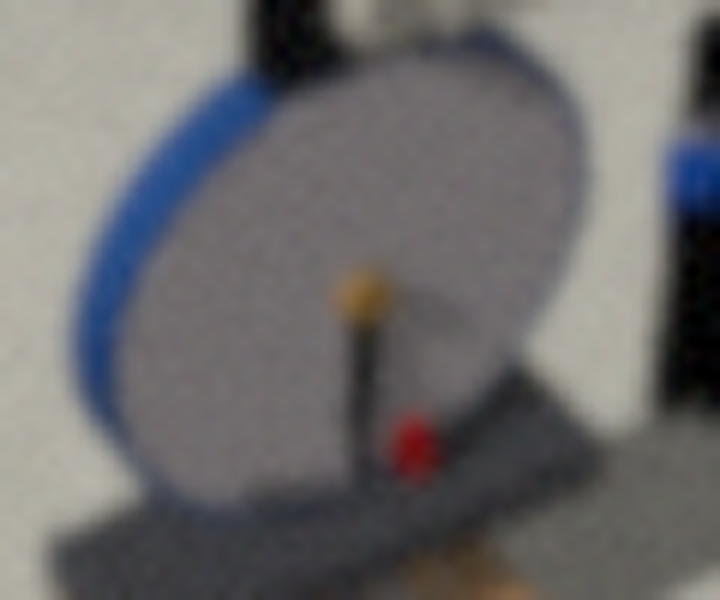

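Emit:
jog_arm([
  {"x": -0.42, "y": 0, "z": 0.005, "roll": 0},
  {"x": -0.42, "y": 0, "z": 0.016, "roll": 0},
  {"x": -0.42, "y": 0, "z": 0.026, "roll": 0},
  {"x": -0.42, "y": 0, "z": 0.037, "roll": 0},
  {"x": 0, "y": 0, "z": 0, "roll": 0},
  {"x": 0, "y": 0, "z": 0, "roll": 0},
])

```text
clock: 17.8
tool_pos: [0.4873, 0.066, 0.2252]
orientation: [-180.0, 0.0, -90.1]
force: [-1.6, -2.4, 1.5]
opening: 0.0138
```

```bash
python3 - <<'E'
from h import *
for i in range(3):
    o=ctrl.get_obs(); print(o["tool_pos"].round(4),o["force"].round(2),o["moment"].round(3)); s=ctrl.snapshot("scene")
cv2.imwrite("pics/s9.png",cv2.resize(s["image"][180:280,300:390,::-1],None,fx=6,fy=6,interpolation=cv2.INTER_CUBIC))
s=ctrl.snapshot("wrist"); cv2.imwrite("pics/w9.png",cv2.resize(s["image"][130:310,260:380,::-1],None,fx=4,fy=3.3,interpolation=cv2.INTER_CUBIC))
E
```

```text
[0.4873 0.066  0.2252] [-1.57 -2.36  1.48] [-0.807  0.374 -0.018]
[0.4873 0.066  0.2252] [-0.58 -1.34  0.09] [-0.761  0.402 -0.032]
[0.4873 0.0659 0.2252] [-0.63 -1.23  0.58] [-0.68   0.409 -0.021]
```

View pics/s9.png

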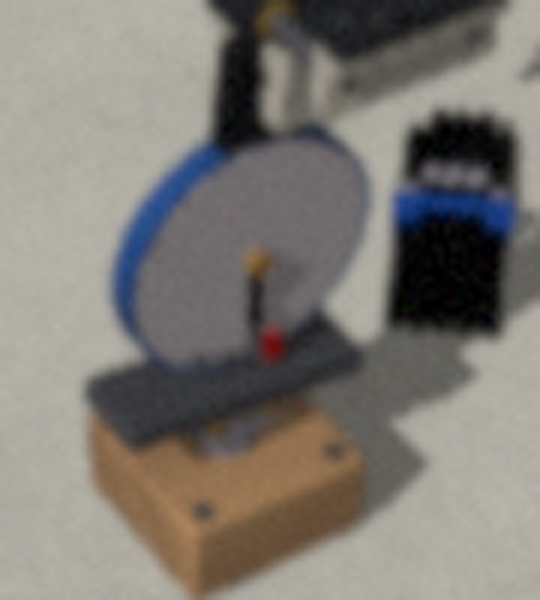

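View pics/w9.png

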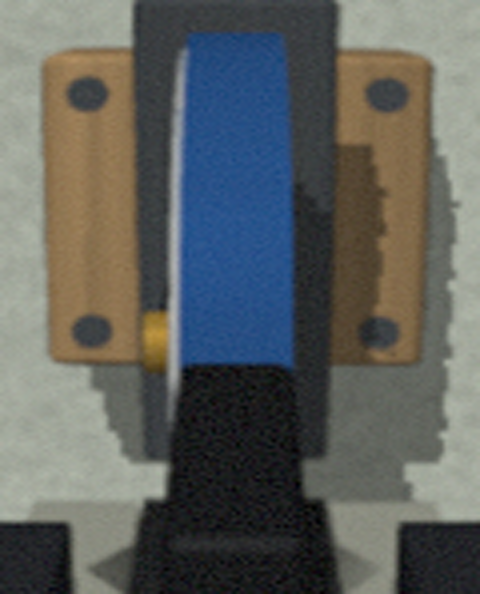

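Emit:
jog_arm([
  {"x": -0.417, "y": 0, "z": 0.047, "roll": 0},
  {"x": -0.416, "y": 0, "z": 0.058, "roll": 0},
  {"x": -0.415, "y": 0, "z": 0.068, "roll": 0},
  {"x": -0.413, "y": 0, "z": 0.078, "roll": 0},
  {"x": 0, "y": 0, "z": 0, "roll": 0},
  {"x": 0, "y": 0, "z": 0, "roll": 0},
  {"x": 0, "y": 0, "z": 0, "roll": 0},
  {"x": 0, "y": 0, "z": 0, "roll": 0},
])

```text
clock: 18.8
tool_pos: [0.4873, 0.0825, 0.2227]
orientation: [-180.0, 0.0, -90.1]
force: [-0.0, 0.0, 0.7]
opening: 0.0138
```

```bash
cat > look.py <<'E'
import sys
from h import *
n=sys.argv[1]
F=[]
for i in range(4):
    o=ctrl.get_obs(); F.append(np.r_[o["force"],o["moment"]]); s=ctrl.snapshot("scene")
print(o["tool_pos"].round(4),np.mean(F,0).round(2))
cv2.imwrite(f"pics/s{n}.png",cv2.resize(s["image"][190:270,305:385,::-1],None,fx=7.5,fy=7.5,interpolation=cv2.INTER_CUBIC))
C=cam(s); t=o["tool_pos"]; g=t+[0,0,.0188]
for th in (.1,.15,.2,.25,.3):
    Rx=R.from_euler('x',-th).as_matrix()
    p=[g+Rx@(np.array(P)-[0,.0012,.168]) for P in [(.02,-.06,0),(.02,.06,0),(.02,.06,.014),(.012,0,.078)]]
    print(th,((proj(C,p)-[305,190]+.5)*7.5-.5).round(0).astype(int).tolist())
E
python3 look.py 10
```

```text
[0.4874 0.0825 0.2228] [-0.89 -0.57  0.69 -0.27  0.38 -0.04]
0.1 [[173, 477], [459, 371], [465, 340], [332, 233]]
0.15 [[154, 478], [439, 384], [446, 353], [321, 237]]
0.2 [[134, 477], [418, 396], [426, 365], [310, 240]]
0.25 [[115, 476], [397, 408], [407, 376], [299, 242]]
0.3 [[96, 473], [376, 418], [388, 386], [288, 244]]
```

View pics/s10.png

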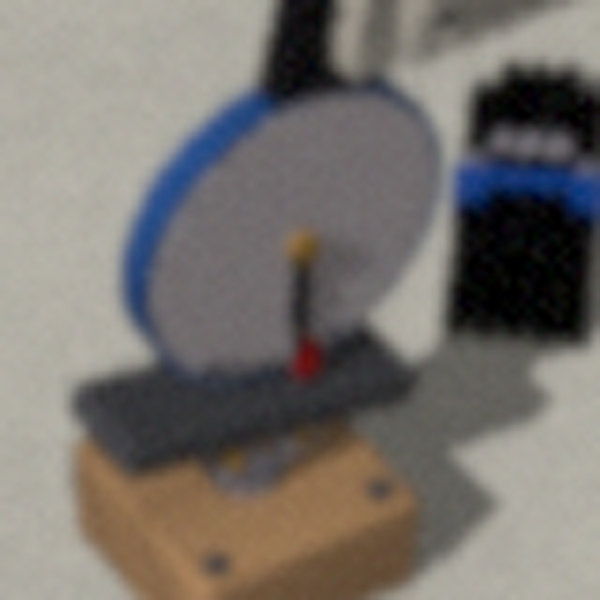

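```bash
cat > mk.py <<'E'
from h import *
def red(im,box):
    f=im.astype(float); w=np.clip(f[...,0]-1.3*np.maximum(f[...,1],f[...,2])-15,0,None)
    m=np.zeros_like(w); m[box[1]:box[3],box[0]:box[2]]=1; w*=m
    y,x=np.mgrid[:480,:640]; return np.array([(x*w).sum(),(y*w).sum()])/w.sum(), w.sum()
def white(im,box):
    s=cv2.resize(im[box[1]:box[3],box[0]:box[2]],None,fx=4,fy=4,interpolation=cv2.INTER_CUBIC)
    return s
n=6; F=[ctrl.snapshot("scene") for _ in range(n)]
C=cam(F[0]); im=np.mean([f["image"] for f in F],0)
np.save("avg.npy",im)
i0=cv2.imread("pics/scene0.png")[:,:,::-1]
print("red0",red(i0,(150,240,250,330)),"red now",red(im,(310,200,380,260)))
cv2.imwrite("pics/a1.png",cv2.resize(im[200:250,310:370,::-1].astype(np.uint8),None,fx=12,fy=12,interpolation=cv2.INTER_CUBIC))
for q in("pointer_tip","mark_tip"): print(q,[(np.round(np.array(x["position"])*[640,480],1).tolist(),round(x["confidence"],2)) for x in ctrl.search_frame("scene",q)[:3]])
# gauge outline now
o=ctrl.get_obs(); print(o["tool_pos"])
E
python3 mk.py
```

```text
red0 (array([216.88615064, 306.56889969]), np.float64(864.3)) red now (array([345.53274773, 237.52790877]), np.float64(540.7499999999999))
pointer_tip [([337.9, 259.7], 0.65), ([345.5, 228.3], 0.41)]
mark_tip [([426.3, 218.6], 0.65)]
[0.48733245 0.08237145 0.22272552]
```

View pics/a1.png

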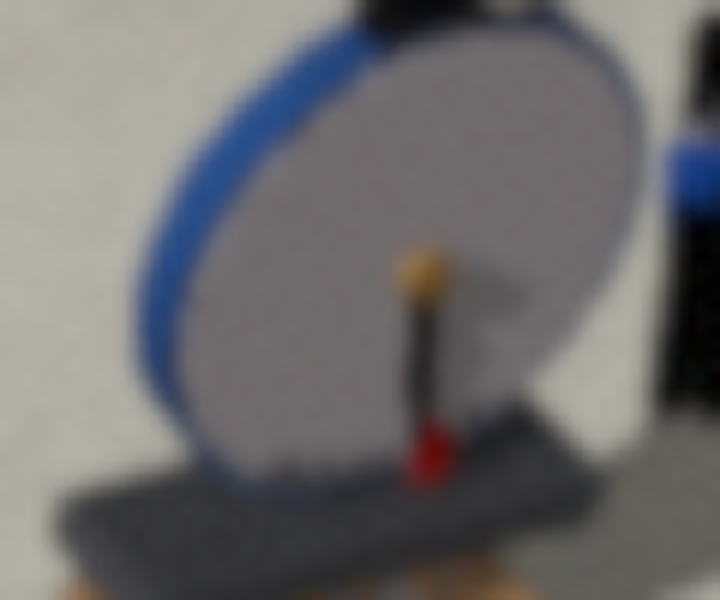

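```bash
python3 - <<'E'
from h import *
C=cam(ctrl.snapshot("scene"))
im=np.load("avg.npy"); i0=cv2.imread("pics/scene0.png")[:,:,::-1]
S=cv2.resize(im[195:255,305:375].astype(np.float32),None,fx=8,fy=8,interpolation=cv2.INTER_CUBIC)
o=ctrl.get_obs(); t=o["tool_pos"]; g=t+[0,0,.0188]
# white face ellipse via threshold: face gray approx
def ell(img,box,seed,f=8,lo=14,up=14):
    S=cv2.resize(img[box[1]:box[3],box[0]:box[2]].astype(np.uint8),None,fx=f,fy=f,interpolation=cv2.INTER_CUBIC)
    S=cv2.GaussianBlur(S,(0,0),3)
    m=np.zeros((S.shape[0]+2,S.shape[1]+2),np.uint8)
    sd=(int((seed[0]-box[0])*f),int((seed[1]-box[1])*f))
    cv2.floodFill(S.copy(),m,sd,(0,0,0),(lo,)*3,(up,)*3,cv2.FLOODFILL_FIXED_RANGE|cv2.FLOODFILL_MASK_ONLY|(255<<8))
    c=max(cv2.findContours(m[1:-1,1:-1],cv2.RETR_EXTERNAL,cv2.CHAIN_APPROX_NONE)[0],key=cv2.contourArea)
    h=cv2.convexHull(c); e=cv2.fitEllipse(h); 
    return ((e[0][0]+.5)/f-.5+box[0],(e[0][1]+.5)/f-.5+box[1]),[x/f for x in e[1]],e[2],m
e=ell(im,(305,195,375,255),(336,217)); print("now",e[:3]); cv2.imwrite("pics/m1.png",e[3])
e0=ell(i0,(150,240,250,330),(200,285)); print("start",e0[:3]); cv2.imwrite("pics/m0.png",e0[3])
def modell(c,Rm):
    a=np.linspace(0,2*np.pi,60); P=c+(Rm@np.array([np.full(60,.007),.06*np.cos(a),.06*np.sin(a)])).T
    e=cv2.fitEllipse(proj(C,P).astype(np.float32)); return e
Rz=R.from_euler('z',-.171).as_matrix(); print("model0",modell(np.array([.4569,-.302,.078]),Rz))
th=.2;Rx=R.from_euler('x',-th).as_matrix()
print("model now",modell(g+Rx@[0,-.0012,-.09],Rx))
c=g+Rx@[0,-.0012,-.09]
for x in (.007,.009,.012,.015): print(x,proj(C,c+[x,0,0]),proj(C,c+[x,0,-.048]))
E
```

```text
now ((345.87528228759766, 223.96397590637207), [39.02592086791992, 59.601863861083984], 7.574799537658691)
start ((210.2883758544922, 300.2204284667969), [43.861305236816406, 76.1705093383789], 72.13475036621094)
model0 ((207.0678253173828, 292.5724792480469), (33.94743728637695, 52.576690673828125), 71.67803192138672)
model now ((344.39337158203125, 219.97048950195312), (29.37913703918457, 48.39778518676758), 44.98363494873047)
0.007 [[344.7390302  220.42927589]] [[344.23562984 234.46556723]]
0.009 [[345.1914252  220.88077089]] [[344.67545776 234.91874611]]
0.012 [[345.87172579 221.55971809]] [[345.33681587 235.60017975]]
0.015 [[346.55408435 222.24071916]] [[346.0001211 236.2836196]]
```

View pics/m1.png

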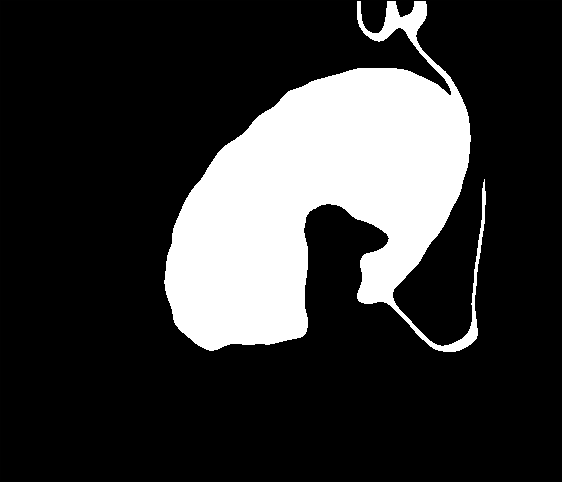

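View pics/m0.png

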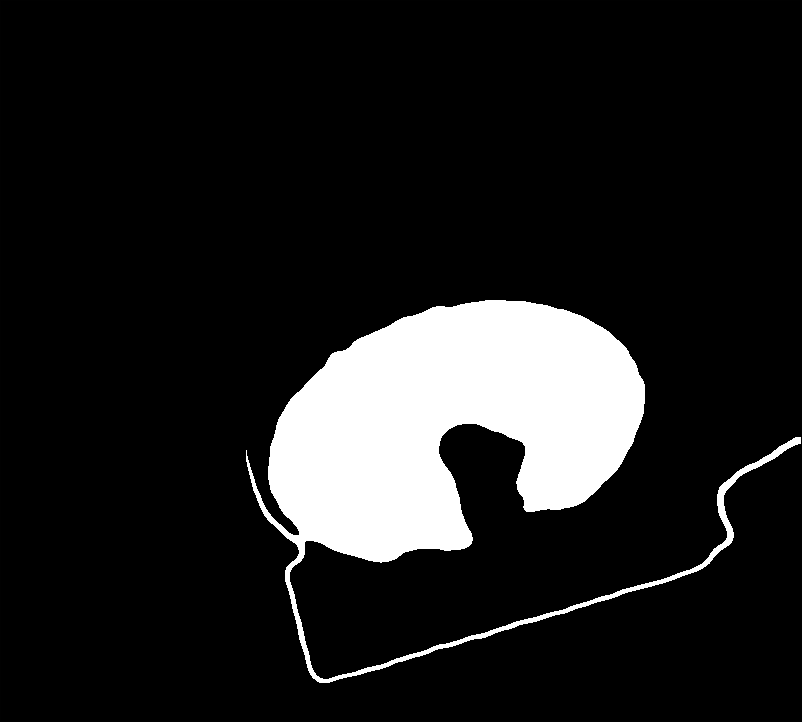

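```bash
cat > ang.py <<'E'
from h import *
from scipy.spatial import cKDTree
def face(img,box,seed,f=8,lo=14,up=14,bot=.62):
    S=cv2.resize(img[box[1]:box[3],box[0]:box[2]].astype(np.uint8),None,fx=f,fy=f,interpolation=cv2.INTER_CUBIC)
    S=cv2.GaussianBlur(S,(0,0),3)
    m=np.zeros((S.shape[0]+2,S.shape[1]+2),np.uint8)
    cv2.floodFill(S.copy(),m,(int((seed[0]-box[0])*f),int((seed[1]-box[1])*f)),(0,0,0),(lo,)*3,(up,)*3,cv2.FLOODFILL_FIXED_RANGE|cv2.FLOODFILL_MASK_ONLY|(255<<8))
    m=cv2.morphologyEx(m[1:-1,1:-1],cv2.MORPH_OPEN,cv2.getStructuringElement(cv2.MORPH_ELLIPSE,(21,21)))
    c=max(cv2.findContours(m,cv2.RETR_EXTERNAL,cv2.CHAIN_APPROX_NONE)[0],key=cv2.contourArea)[:,0]
    h=cv2.convexHull(c)[:,0]; 
    c=c[[cv2.pointPolygonTest(h.reshape(-1,1,2),(float(a),float(b)),True)<4 for a,b in c]]
    y0,y1=c[:,1].min(),c[:,1].max(); c=c[c[:,1]<y0+bot*(y1-y0)]
    return (c+.5)/f-.5+[box[0],box[1]]
def shift(C,c,Rm,pts):
    a=np.linspace(0,2*np.pi,400); P=c+(Rm@np.array([np.full(400,.007),.06*np.cos(a),.06*np.sin(a)])).T
    k=cKDTree(proj(C,P)); r=least_squares(lambda d:k.query(pts-d)[0],[0,0],loss='soft_l1'); return r.x,np.abs(r.fun).mean()
def red(im,box):
    f=im.astype(float); w=np.clip(f[...,0]-1.3*np.maximum(f[...,1],f[...,2])-15,0,None)
    m=np.zeros_like(w); m[box[1]:box[3],box[0]:box[2]]=1; w*=m
    y,x=np.mgrid[:480,:640]; return np.array([(x*w).sum(),(y*w).sum()])/w.sum()
def rfit(C,c,Rm,d,uv,x):
    f=lambda p:proj(C,c+Rm@[x,p[1]*np.sin(p[0]),-p[1]*np.cos(p[0])])[0]+d-uv
    return least_squares(f,[.25,.055],x_scale=[.1,.01]).x
E
cat > a.py <<'E'
from ang import *
C=cam(ctrl.snapshot("scene"))
im=np.load("avg.npy"); i0=cv2.imread("pics/scene0.png")[:,:,::-1]
Rz=R.from_euler('z',-.171).as_matrix(); c=np.array([.4569,-.302,.078])
d,e=shift(C,c,Rz,face(i0,(150,240,250,330),(200,285))); print("start",d,e)
for x in(.007,.009,.011): print(x,rfit(C,c,Rz,d,red(i0,(150,240,250,330)),x))
hub=(np.array([335,320])+.5)/7-.5+[160,250]
print("hub",hub,[ (proj(C,c+Rz@[x,0,0])[0]+d).round(2).tolist() for x in (.007,.01,.013,.016)])
t=ctrl.get_obs()["tool_pos"]; g=t+[0,0,.0188]
th=.2; Rx=R.from_euler('x',-th).as_matrix(); c=g+Rx@[0,-.0012,-.09]
d,e=shift(C,c,Rx,face(im,(305,195,375,255),(336,217))); print("now",d,e)
for x in(.007,.009,.011): print(x,rfit(C,c,Rx,d,red(im,(310,200,380,260)),x))
hub=(np.array([425,272])+.5)/12-.5+[310,200]
print("hub",hub,[ (proj(C,c+[x,0,0])[0]+d).round(2).tolist() for x in (.007,.01,.013,.016)])
off=lambda uv:((uv+d-[310,200]+.5)*12-.5).round(0).tolist()
for x in (.007,.009,.011,.013): print(x,[off(proj(C,c+[x,0,-r])[0]) for r in(0,.012,.03,.048)])
E
python3 a.py
```

```text
start [-1.72914185  2.87734517] 0.6702689377418503
0.007 [0.36953095 0.0524295 ]
0.009 [0.38429673 0.05017871]
0.011 [0.40044545 0.04793989]
hub [207.42857143 295.28571429] [[205.84, 295.94], [206.13, 296.85], [206.42, 297.76], [206.71, 298.68]]
now [-1.29145499  2.83413333] 0.3876832992186516
0.007 [0.35316727 0.05357094]
0.009 [0.33207021 0.05105866]
0.011 [0.30880125 0.04857144]
hub [344.95833333 222.20833333] [[343.45, 223.27], [344.13, 223.95], [344.81, 224.63], [345.49, 225.31]]
0.007 [[407.0, 285.0], [405.0, 328.0], [403.0, 391.0], [401.0, 453.0]]
0.009 [[412.0, 290.0], [411.0, 333.0], [408.0, 396.0], [406.0, 459.0]]
0.011 [[418.0, 296.0], [416.0, 339.0], [414.0, 402.0], [411.0, 464.0]]
0.013 [[423.0, 301.0], [422.0, 344.0], [419.0, 407.0], [417.0, 470.0]]
```

```bash
cat >> ang.py <<'E'
def shift(C,c,Rm,pts):
    a=np.linspace(0,2*np.pi,400); P=c+(Rm@np.array([np.full(400,.007),.06*np.cos(a),.06*np.sin(a)])).T
    q=proj(C,P); m=proj(C,c+Rm@[.007,0,0])[0]
    r=least_squares(lambda d:cKDTree(m+(q-m)*d[2]).query(pts-d[:2])[0],[0,0,1],loss='soft_l1',f_scale=.3); print("scale",r.x[2]); return r.x[:2],np.abs(r.fun).mean()
E
sed -i 's/bot=.62/bot=.85/' ang.py; python3 a.py
```

```text
scale 0.9149214481587827
start [-0.80680738  0.86382486] 0.18025564823438234
0.007 [0.27696045 0.057311  ]
0.009 [0.28680722 0.05498566]
0.011 [0.29752244 0.05266613]
hub [207.42857143 295.28571429] [[206.76, 293.93], [207.05, 294.84], [207.34, 295.75], [207.63, 296.67]]
scale 0.9397700704011809
now [-0.5981545   1.24540271] 0.30869340694978836
0.007 [0.30780261 0.0578976 ]
0.009 [0.2864432  0.05542629]
0.011 [0.263102   0.05298261]
hub [344.95833333 222.20833333] [[344.13, 221.68], [344.81, 222.36], [345.49, 223.04], [346.17, 223.72]]
0.007 [[415.0, 266.0], [413.0, 309.0], [411.0, 372.0], [409.0, 434.0]]
0.009 [[420.0, 271.0], [419.0, 314.0], [417.0, 377.0], [414.0, 440.0]]
0.011 [[426.0, 277.0], [424.0, 320.0], [422.0, 383.0], [420.0, 445.0]]
0.013 [[431.0, 282.0], [430.0, 325.0], [427.0, 388.0], [425.0, 450.0]]
```

Emit:
jog_arm([
  {"x": -0.345, "y": 0, "z": 0.073, "roll": 0},
  {"x": -0.344, "y": 0, "z": 0.08, "roll": 0},
  {"x": -0.342, "y": 0, "z": 0.088, "roll": 0},
  {"x": -0.34, "y": 0, "z": 0.096, "roll": 0},
  {"x": 0, "y": 0, "z": 0, "roll": 0},
  {"x": 0, "y": 0, "z": 0, "roll": 0},
  {"x": 0, "y": 0, "z": 0, "roll": 0},
  {"x": 0, "y": 0, "z": 0, "roll": 0},
  {"x": 0, "y": 0, "z": 0, "roll": 0},
  {"x": 0, "y": 0, "z": 0, "roll": 0},
  {"x": 0, "y": 0, "z": 0, "roll": 0},
  {"x": 0, "y": 0, "z": 0, "roll": 0},
])

```text
clock: 20.75
tool_pos: [0.4874, 0.0961, 0.2194]
orientation: [-180.0, 0.0, -90.1]
force: [-0.6, 0.5, 1.7]
opening: 0.0142
```

```bash
cat > now.py <<'E'
import sys
from ang import *
n=sys.argv[1]; th=float(sys.argv[2])
F=[];I=[]
for i in range(8):
    o=ctrl.get_obs(); F.append(np.r_[o["force"],o["moment"]]); s=ctrl.snapshot("scene"); I.append(s["image"])
C=cam(s); im=np.mean(I,0); t=o["tool_pos"]; print(o["clock"],t.round(4),np.mean(F,0).round(2))
print("kin tilt",np.arcsin((t[1]-.0488)/.168))
box=(300,190,380,265); r=red(im,box); g=t+[0,0,.0188]
cv2.imwrite(f"pics/s{n}.png",cv2.resize(im[200:260,310:370,::-1].astype(np.uint8),None,fx=10,fy=10,interpolation=cv2.INTER_CUBIC))
for a in (th-.04,th,th+.04):
    Rx=R.from_euler('x',-a).as_matrix(); c=g+Rx@[0,-.0012,-.09]
    d,e=shift(C,c,Rx,face(im,box,(336,217)))
    f=rfit(C,c,Rx,d,r,.009); print(a,d.round(2),e.round(2),"mark",f,"world angle of red",f[0]-a)
    p=[c+Rx@(np.array(P)-[0,0,.078]) for P in [(.02,-.06,0),(.02,.06,0),(.02,.06,.014),(-.02,-.06,.014)]]
    print("  foot px",((proj(C,p)+[-.5,1]-[310,200]+.5)*10-.5).round(0).astype(int).tolist())
w=ctrl.snapshot("wrist"); cv2.imwrite(f"pics/w{n}.png",w["image"][:,:,::-1])
E
python3 now.py 11 .284
```

```text
21.1 [0.4874 0.096  0.2193] [-0.58 -0.04  1.61 -0.09  0.31 -0.  ]
kin tilt 0.28487260616048626
scale 0.9284937957768354
0.24399999999999997 [-1.52  1.35] 0.22 mark [0.2839923  0.05549752] world angle of red 0.03999229757791081
  foot px [[147, 534], [520, 442], [533, 400], [74, 397]]
scale 0.9261089178563857
0.284 [-0.38  1.14] 0.22 mark [0.32205197 0.05538962] world angle of red 0.0380519687672457
  foot px [[127, 531], [497, 453], [512, 411], [56, 393]]
scale 0.9235838063542707
0.32399999999999995 [0.75 0.98] 0.21 mark [0.35950084 0.05526223] world angle of red 0.03550083665484122
  foot px [[108, 528], [475, 464], [492, 422], [38, 389]]
```

View pics/s11.png

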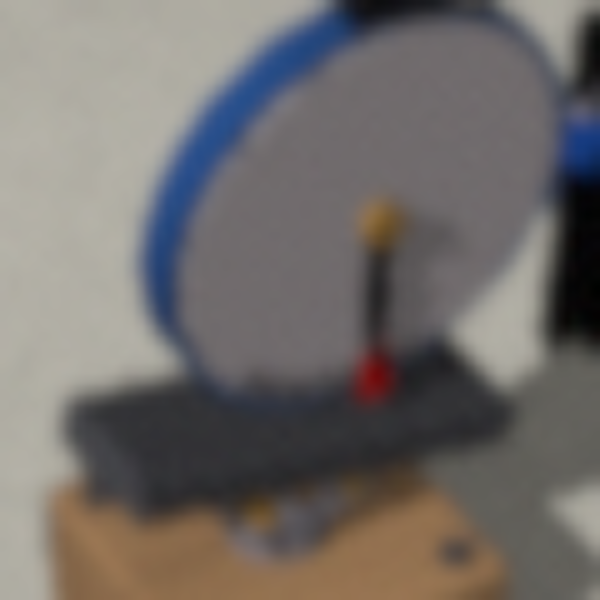

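View pics/w11.png

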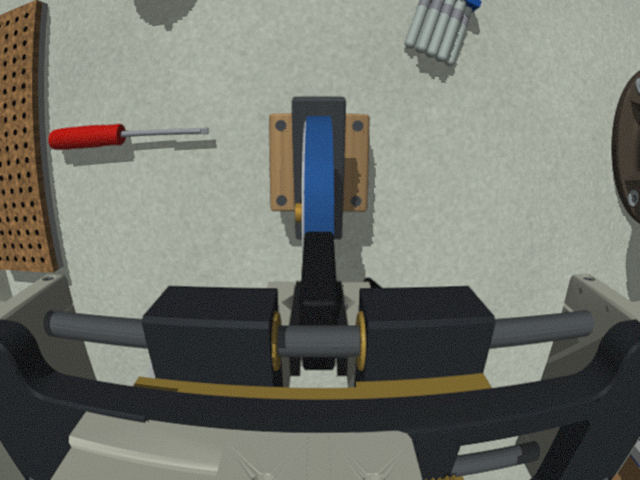

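Emit:
jog_arm([
  {"x": -0.12, "y": 0, "z": 0.025, "roll": 0},
  {"x": -0.12, "y": 0, "z": 0.025, "roll": 0},
  {"x": 0, "y": 0, "z": 0, "roll": 0},
  {"x": 0, "y": 0, "z": 0, "roll": 0},
  {"x": 0, "y": 0, "z": 0, "roll": 0},
  {"x": 0, "y": 0, "z": 0, "roll": 0},
  {"x": 0, "y": 0, "z": 0, "roll": 0},
  {"x": 0, "y": 0, "z": 0, "roll": 0},
  {"x": 0, "y": 0, "z": 0, "roll": 0},
  {"x": 0, "y": 0, "z": 0, "roll": 0},
])

```text
clock: 22.2
tool_pos: [0.4873, 0.0984, 0.2188]
orientation: [180.0, -0.0, -90.1]
force: [-0.6, -1.9, 1.2]
opening: 0.0138
```

```bash
python3 now.py 12 .3; python3 - <<'E'
from h import *
o=ctrl.get_obs(); t=o["tool_pos"]; w=ctrl.snapshot("wrist"); g=t+[0,0,.0188]
im=w["image"]; cv2.imwrite("pics/w13.png",cv2.resize(im[80:250,250:390,::-1],None,fx=5,fy=3.5,interpolation=cv2.INTER_CUBIC))
off=lambda uv:((uv-[250,80]+.5)*[5,3.5]-.5).round(0).tolist()
for a in (.26,.3,.34):
    Rx=R.from_euler('x',-a).as_matrix()
    print(a,"foot",[off(wproj(w["hand_eye"],t,o["orientation"],w["mtx"],g+Rx@(np.array(P)-[0,.0012,.168])))[0] for P in [(.02,-.06,0),(.02,-.06,.014),(-.02,-.06,.014),(.02,.06,.014)]],"centre",(g+Rx@[0,-.0012,-.168]).round(4))
B=np.array([.4868,.0475,0])
print("block",[off(wproj(w["hand_eye"],t,o["orientation"],w["mtx"],B+P))[0] for P in [(.045,.045,.045),(.045,-.045,.045),(-.045,-.045,.045),(-.045,.045,.045)]])
s=ctrl.snapshot("top"); cv2.imwrite("pics/t13.png",s["image"][:,:,::-1])
s=ctrl.snapshot("scene"); cv2.imwrite("pics/s13.png",s["image"][:,:,::-1])
E
```

```text
22.55 [0.4873 0.0984 0.2188] [-0.45 -2.47  1.14 -1.28  0.19 -0.  ]
kin tilt 0.2996818044579124
scale 0.929230831607132
0.26 [-0.93  1.36] 0.32 mark [0.2935601  0.05587783] world angle of red 0.033560102977311546
  foot px [[147, 530], [518, 444], [532, 402], [75, 393]]
scale 0.9268742031760255
0.3 [0.2  1.18] 0.32 mark [0.3315534  0.05573825] world angle of red 0.03155339757001174
  foot px [[128, 527], [496, 456], [511, 413], [57, 389]]
scale 0.9240031302299802
0.33999999999999997 [1.33 1.02] 0.31 mark [0.36862521 0.055656  ] world angle of red 0.02862520773615257
  foot px [[109, 524], [474, 466], [491, 424], [39, 385]]
0.26 foot [[214.0, 62.0], [207.0, 74.0], [486.0, 74.0], [231.0, 570.0]] centre [0.4873 0.054  0.0756]
0.3 foot [[212.0, 34.0], [205.0, 48.0], [489.0, 47.0], [230.0, 543.0]] centre [0.4873 0.0476 0.0775]
0.34 foot [[209.0, 6.0], [203.0, 21.0], [491.0, 21.0], [229.0, 517.0]] centre [0.4873 0.0412 0.0796]
block [[104.0, 452.0], [93.0, 105.0], [605.0, 104.0], [596.0, 452.0]]
```

View pics/s12.png

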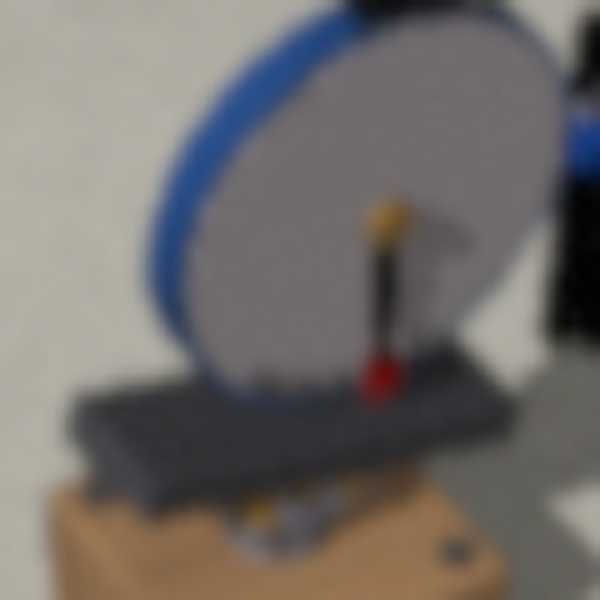

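View pics/w13.png

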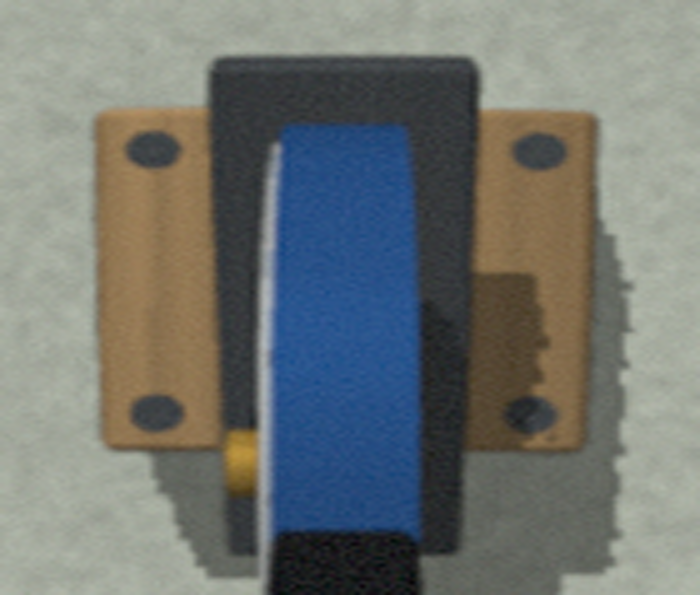

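View pics/s13.png

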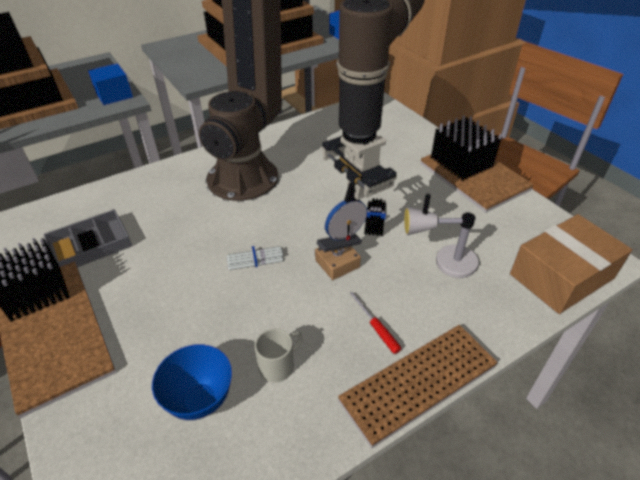

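View pics/t13.png

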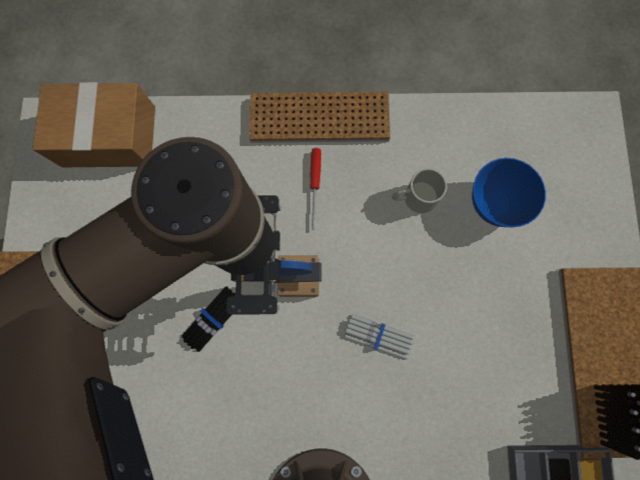

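The foot corners in the scene view and the wrist view both put the tilt near 0.26, with the foot slipped about 5–6 mm towards +y. I'll lift clear (the grip keeps the tilt), shift back and set it down again.

Emit:
jog_arm([
  {"x": 0, "y": 0, "z": -0.3, "roll": 0},
  {"x": 0, "y": 0, "z": -0.4, "roll": 0},
  {"x": 0, "y": 0, "z": -0.2, "roll": 0},
  {"x": 0.2, "y": 0, "z": 0, "roll": 0},
  {"x": 0.2, "y": 0, "z": 0, "roll": 0},
  {"x": 0.1, "y": 0, "z": 0, "roll": 0},
  {"x": 0, "y": 0, "z": 0, "roll": 0},
  {"x": 0, "y": 0, "z": 0, "roll": 0},
  {"x": 0, "y": 0, "z": 0, "roll": 0},
  {"x": 0, "y": 0, "z": 0, "roll": 0},
])

```text
clock: 23.8
tool_pos: [0.4873, 0.0934, 0.2278]
orientation: [180.0, 0.0, -90.1]
force: [0.1, -0.2, -4.4]
opening: 0.0137
```

```bash
cat > foot.py <<'E'
import sys
from ang import *
n=sys.argv[1]
F=[];I=[];W=[]
for i in range(5):
    o=ctrl.get_obs(); F.append(np.r_[o["force"],o["moment"]]); s=ctrl.snapshot("scene"); I.append(s["image"]); w=ctrl.snapshot("wrist"); W.append(w["image"])
C=cam(s); t=o["tool_pos"]; print(round(o["clock"],2),t.round(4),np.mean(F,0).round(2)); g=t+[0,0,.0188]
im=np.mean(I,0); np.save(f"s{n}.npy",im); wi=np.mean(W,0)
cv2.imwrite(f"pics/s{n}.png",cv2.resize(im[195:265,305:375,::-1].astype(np.uint8),None,fx=8.5,fy=8.5,interpolation=cv2.INTER_CUBIC))
cv2.imwrite(f"pics/w{n}.png",cv2.resize(wi[80:250,250:390,::-1].astype(np.uint8),None,fx=5,fy=3.5,interpolation=cv2.INTER_CUBIC))
so=lambda uv:((uv+[-.6,1]-[305,195]+.5)*8.5-.5).round(0).astype(int).tolist()
off=lambda uv:((uv-[250,80]+.5)*[5,3.5]-.5).round(0).tolist()
for a in (.22,.26,.3):
    Rx=R.from_euler('x',-a).as_matrix()
    Q=[g+Rx@(np.array(P)-[0,.0012,.168]) for P in [(.02,-.06,0),(-.02,-.06,.014),(.02,.06,0),(.02,.06,.014),(.012,0,.078)]]
    print(a,"scene fbl,kl,fbr,frt,hub",so(proj(C,Q)),"wrist fbl,kl,frt",[off(wproj(w["hand_eye"],t,o["orientation"],w["mtx"],Q[i]))[0] for i in(0,1,3)],"centre",(g+Rx@[0,-.0012,-.168]).round(4)[1:])
B=np.array([.4868,.0475,0])
print("block w",[off(wproj(w["hand_eye"],t,o["orientation"],w["mtx"],B+P))[0] for P in [(.045,.045,.045),(.045,-.045,.045)]])
E
python3 foot.py 14
```

```text
24.2 [0.4873 0.0934 0.2278] [ 0.05 -0.54 -5.06  0.18  0.09 -0.  ]
0.22 scene fbl,kl,fbr,frt,hub [[169, 480], [106, 364], [489, 395], [499, 359], [373, 212]] wrist fbl,kl,frt [[216.0, 91.0], [484.0, 101.0], [231.0, 596.0]] centre [0.0556 0.083 ]
0.26 scene fbl,kl,fbr,frt,hub [[152, 478], [90, 361], [470, 405], [482, 369], [363, 214]] wrist fbl,kl,frt [[214.0, 62.0], [486.0, 74.0], [231.0, 570.0]] centre [0.049  0.0846]
0.3 scene fbl,kl,fbr,frt,hub [[135, 476], [75, 358], [451, 415], [464, 379], [353, 216]] wrist fbl,kl,frt [[212.0, 34.0], [489.0, 47.0], [230.0, 543.0]] centre [0.0426 0.0865]
block w [[111.0, 463.0], [100.0, 125.0]]
```

View pics/s14.png

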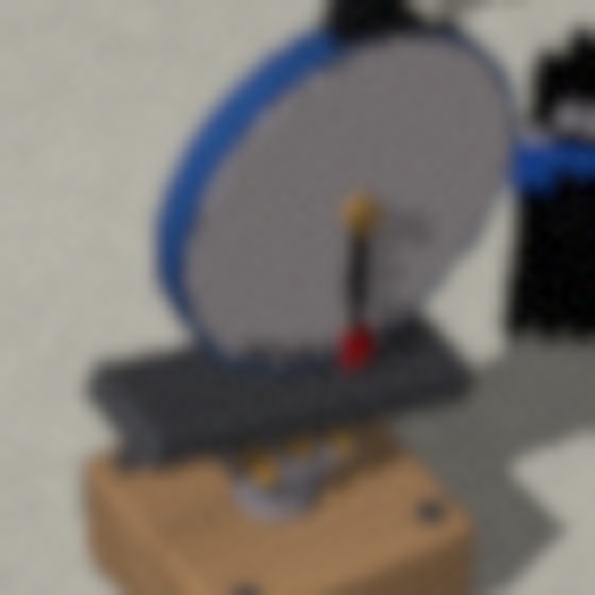

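View pics/w14.png

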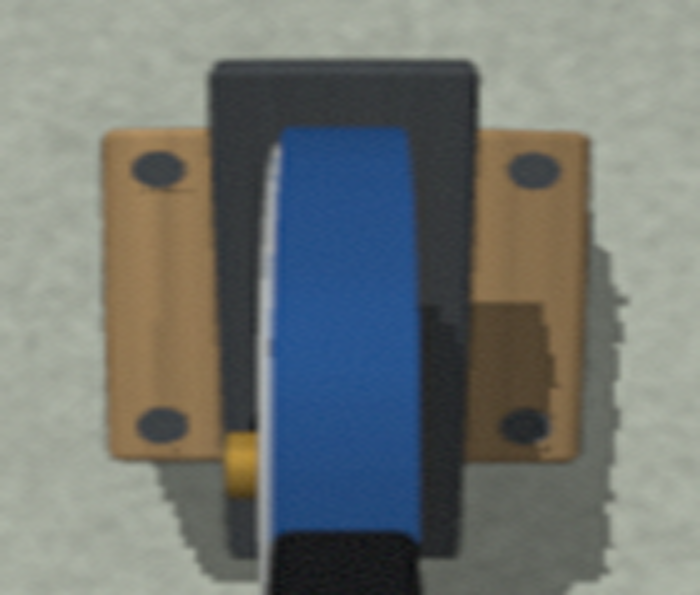

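Emit:
jog_arm([
  {"x": 0, "y": 0, "z": 0.3, "roll": 0},
  {"x": 0, "y": 0, "z": 0.2, "roll": 0},
  {"x": 0, "y": 0, "z": 0.15, "roll": 0},
  {"x": 0, "y": 0, "z": 0.1, "roll": 0},
  {"x": 0, "y": 0, "z": 0.1, "roll": 0},
  {"x": 0, "y": 0, "z": 0, "roll": 0},
  {"x": 0, "y": 0, "z": 0, "roll": 0},
  {"x": 0, "y": 0, "z": 0, "roll": 0},
])

```text
clock: 25.1
tool_pos: [0.4875, 0.0935, 0.2197]
orientation: [-180.0, 0.0, -90.1]
force: [-1.5, 0.0, 1.7]
opening: 0.0135
```

```bash
python3 - <<'E'
from h import *
F=[]
for i in range(5):
    o=ctrl.get_obs(); F.append(np.r_[o["force"],o["moment"]]); ctrl.snapshot("top")
print(o["tool_pos"],np.mean(F,0).round(2))
E
```

```text
[0.48748674 0.09347781 0.21953362] [-1.59  1.31  2.02  0.55  0.76 -0.06]
```

Emit:
jog_arm([
  {"x": -0.11, "y": 0, "z": 0.035, "roll": 0},
  {"x": -0.11, "y": 0, "z": 0.035, "roll": 0},
  {"x": -0.11, "y": 0, "z": 0.035, "roll": 0},
  {"x": 0, "y": 0, "z": 0, "roll": 0},
  {"x": 0, "y": 0, "z": 0, "roll": 0},
  {"x": 0, "y": 0, "z": 0, "roll": 0},
  {"x": 0, "y": 0, "z": 0, "roll": 0},
  {"x": 0, "y": 0, "z": 0, "roll": 0},
  {"x": 0, "y": 0, "z": 0, "roll": 0},
  {"x": 0, "y": 0, "z": 0, "roll": 0},
])

```text
clock: 26.35
tool_pos: [0.4874, 0.0967, 0.2183]
orientation: [-180.0, -0.0, -90.1]
force: [0.6, -2.5, 3.4]
opening: 0.0138
```

```bash
python3 foot.py 15
```

```text
26.75 [0.4873 0.0967 0.2183] [ 0.09 -2.38  3.56 -1.37  0.18 -0.01]
0.22 scene fbl,kl,fbr,frt,hub [[179, 499], [116, 383], [496, 413], [506, 378], [381, 233]] wrist fbl,kl,frt [[216.0, 91.0], [484.0, 101.0], [231.0, 596.0]] centre [0.0588 0.0734]
0.26 scene fbl,kl,fbr,frt,hub [[162, 497], [100, 380], [477, 424], [489, 388], [371, 235]] wrist fbl,kl,frt [[214.0, 62.0], [486.0, 74.0], [231.0, 569.0]] centre [0.0523 0.0751]
0.3 scene fbl,kl,fbr,frt,hub [[145, 494], [85, 377], [458, 433], [471, 397], [362, 236]] wrist fbl,kl,frt [[212.0, 34.0], [489.0, 47.0], [230.0, 543.0]] centre [0.0459 0.077 ]
block w [[104.0, 459.0], [93.0, 111.0]]
```

View pics/s15.png

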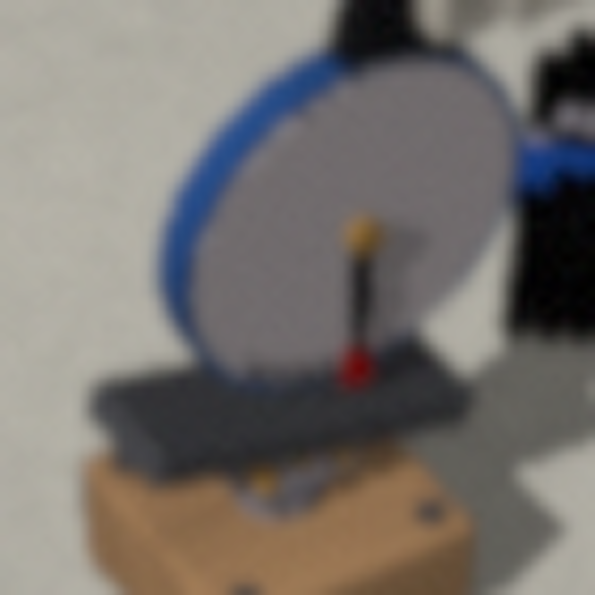

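View pics/w15.png

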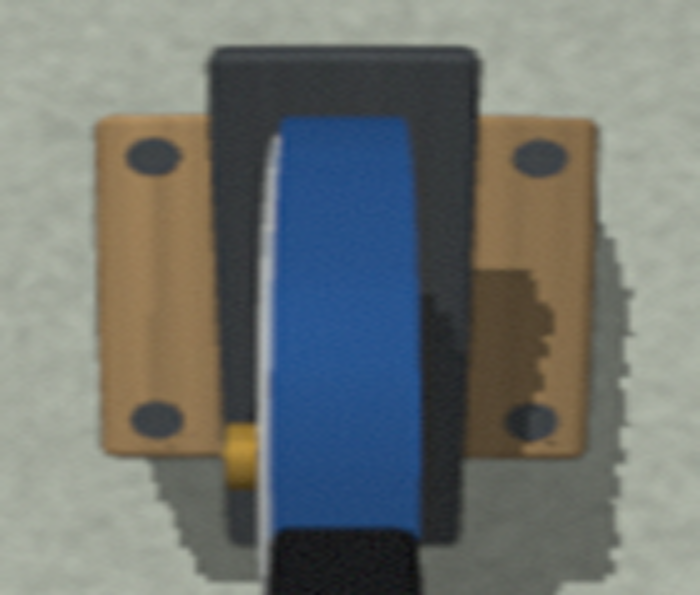

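Emit:
jog_arm([
  {"x": 0.03, "y": 0, "z": -0.06, "roll": 0},
  {"x": 0.02, "y": 0, "z": -0.06, "roll": 0},
  {"x": 0, "y": 0, "z": 0, "roll": 0},
  {"x": 0, "y": 0, "z": 0, "roll": 0},
  {"x": 0, "y": 0, "z": 0, "roll": 0},
  {"x": 0, "y": 0, "z": 0, "roll": 0},
  {"x": 0, "y": 0, "z": 0, "roll": 0},
  {"x": 0, "y": 0, "z": 0, "roll": 0},
  {"x": 0, "y": 0, "z": 0, "roll": 0},
  {"x": 0, "y": 0, "z": 0, "roll": 0},
  {"x": 0, "y": 0, "z": 0, "roll": 0},
  {"x": 0, "y": 0, "z": 0, "roll": 0},
])

```text
clock: 28.05
tool_pos: [0.4873, 0.0962, 0.2195]
orientation: [180.0, 0.0, -90.1]
force: [-0.5, -1.2, 1.2]
opening: 0.0137
```

```bash
python3 foot.py 16; python3 now.py 17 .285; python3 - <<'E'
from h import *
im=np.load("s16.npy"); 
# pointer dark line columns per row (relative to local background) & red centroid
g=im.sum(2)
for r in range(223,245):
    print(r,im[r,342:354].round(0).astype(int)[:,0].tolist(),im[r,342:354].round(0).astype(int)[:,1].tolist())
E
```

```text
28.45 [0.4873 0.0962 0.2195] [ 0.21 -0.57  1.31 -0.46  0.09  0.03]
0.22 scene fbl,kl,fbr,frt,hub [[177, 496], [114, 380], [495, 411], [505, 376], [380, 230]] wrist fbl,kl,frt [[216.0, 91.0], [484.0, 101.0], [231.0, 596.0]] centre [0.0584 0.0746]
0.26 scene fbl,kl,fbr,frt,hub [[160, 495], [99, 378], [476, 421], [488, 386], [370, 232]] wrist fbl,kl,frt [[214.0, 62.0], [486.0, 74.0], [231.0, 569.0]] centre [0.0519 0.0762]
0.3 scene fbl,kl,fbr,frt,hub [[144, 492], [84, 375], [457, 431], [470, 395], [361, 234]] wrist fbl,kl,frt [[212.0, 34.0], [489.0, 47.0], [230.0, 543.0]] centre [0.0454 0.0782]
block w [[105.0, 460.0], [94.0, 113.0]]
28.9 [0.4873 0.0962 0.2195] [ 0.05 -0.82  1.13 -0.41  0.1  -0.03]
kin tilt 0.28600425665553697
scale 0.9333577493482302
0.24499999999999997 [-1.64  1.49] 0.34 mark [0.2616538 0.0556842] world angle of red 0.016653796545379268
  foot px [[147, 533], [519, 441], [533, 399], [74, 396]]
scale 0.930370423508659
0.285 [-0.48  1.25] 0.33 mark [0.29840692 0.05563563] world angle of red 0.013406918271627155
  foot px [[128, 530], [497, 453], [512, 411], [56, 392]]
s
[... 1843 characters left out ...]
3, 98, 105, 96, 76, 49, 38, 38, 42, 44] [72, 68, 58, 39, 17, 15, 26, 30, 36, 37, 40, 44]
239 [59, 57, 72, 88, 92, 84, 67, 48, 43, 46, 47, 48] [60, 54, 47, 34, 25, 26, 34, 38, 40, 45, 45, 48]
240 [49, 46, 57, 72, 72, 66, 55, 49, 48, 49, 50, 50] [50, 46, 40, 37, 36, 40, 44, 47, 48, 48, 50, 50]
241 [48, 49, 51, 58, 57, 51, 50, 50, 49, 52, 52, 50] [48, 48, 45, 47, 45, 46, 49, 50, 49, 51, 51, 51]
242 [50, 52, 50, 51, 51, 51, 53, 48, 51, 48, 50, 51] [51, 52, 51, 50, 50, 51, 52, 49, 51, 49, 49, 50]
243 [52, 52, 51, 49, 50, 49, 49, 48, 47, 43, 46, 44] [52, 52, 52, 49, 50, 49, 50, 49, 48, 43, 45, 44]
244 [48, 49, 49, 48, 45, 45, 45, 45, 43, 44, 45, 48] [49, 50, 49, 48, 46, 46, 44, 45, 42, 43, 45, 47]
```

View pics/s17.png

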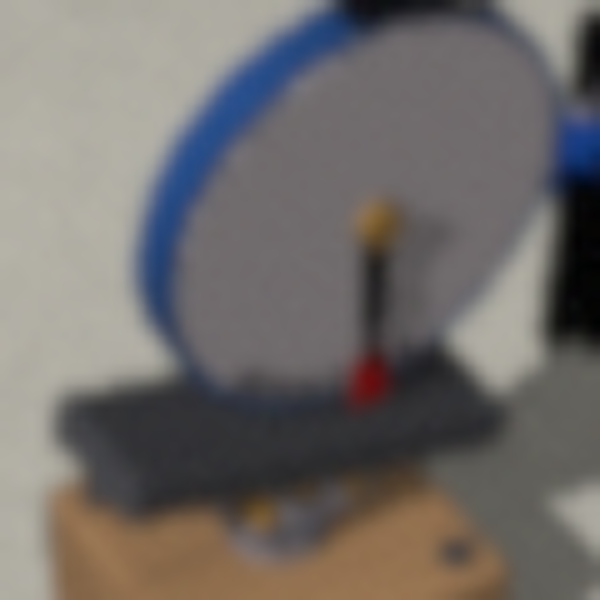

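View pics/w16.png

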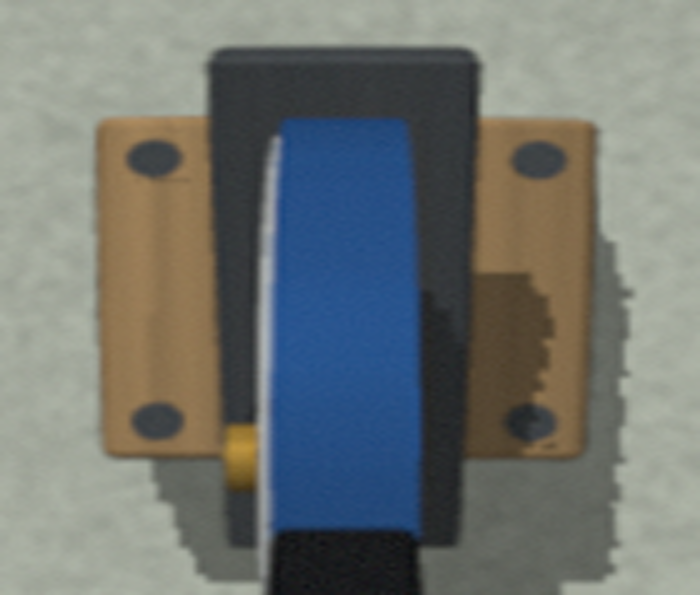

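```bash
python3 -c "
from plant import ctrl
o=ctrl.get_obs(); print(o['clock'],o['force'],o['opening']); print(ctrl.close_job())"
```

```text
29.0 [ 0.18566501 -0.52386171  0.99068761] 0.013844284115234397
the job is handed in; nothing more can be done
None
```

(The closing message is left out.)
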